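Pry up a heavy plate and shim it

ROBOT

A 6-joint arm with a two-finger parallel gripper is mounted at the origin on a cart in front of the work surface, level with it; the furniture and walls round the work are solid. World frame = base frame: x ahead of the robot, y to its left, z up, the work surface at z = 0. Lengths are in m, angles in rad, forces in N, time in s.
With the tool pointing down it reaches from about 0.35 to 0.775 m from the base axis. Payload 5.5 kg.
Tool frame: the origin (TCP) lies on the centre line of the jaws, within the pads' length; the fingertips stand 22 mm ahead of it and the grasp point (between the pads) lies 3 mm ahead of it; z points along the fingers, y is the line along which they close (so a half turn about z gives the same grasp; the last joint's range is limited). The gripper opens to 85 mm and grips with 20 to 120 N. Pads are 22 mm wide; open, the fingers measure 114 mm over their backs; the gripper's body (76 mm by 85 mm) begins 54 mm behind the grasp point. The pads swing forward as they close: fully open they stand 13 mm farther back than shut.
Start: joints at [1.051, 0.313, 0.046, 1.304, 0, 1.431], TCP at [0.213, 0.534, 0.225] pointing down, gripper open.
Joint ranges: [-2.76, 2.76], [-0.86, 1.69], [-1.03, 1.26], [-2.2, 2.34], [-1.47, 1.5], [-3.14, 3.14]. Speed limits (rad/s): [2.57, 2.57, 3.14, 3.14, 3.14, 3.14].

INTERFACE

Orientations are given as a unit quaternion [w, x, y, z].
In Python, from rig import bot, eyes gives the robot as it stands.
- The arm moves only by the tool drive_tool, never from a script. Its argument "targets" is a list of rows, each a list of 3 entries, a list of its own where there are three numbers: the opening, from 0 (shut) to 1 (fully open), then the shift along the tool's x, y, z in m, then the turn, a rotation vector about the tool's x, y, z in rad. A call has 1 to 10 rows; each row shifts and turns the commanded pose from where the row before left it, along the tool's axes as they then stand; what a row does not reach is not made up. A row lasts 1/12 s, in which the tool goes at most 41.7 mm and 7.16 degrees, less where a joint would pass 70% of its speed; a pose out of reach is approached as far as the arm can. A call with a gripper value outside its range is refused whole. The fingers move at their own pace and stop on an object; "squeeze" is the grip in N (left out, the last holds). Time passes only in rows, so rows that do not move let the fingers close. It gives the time, the measured TCP pose, the force, the opening and the grip force at its end, in the units of the state.
- bot.get_obs(): the state, without advancing time (a new reading comes with each control period).
- eyes.camera(name): name is "side" or "top" or "wrist"; returns a dict with "image" (420x560x3 uint8, red, green, blue), "z_map" (420x560 float32, m along the optical axis (not along the pixel's ray), 0 where there is no reading), "vfov" (degrees; the focal length in pixels is half the picture's height over the tangent of half this angle, whatever the lens; pixels are square), "cx", "cy" (the principal point, pixels), "R" (3x3) and "t" (3): a world point X has camera coordinates R X + t; the wrist camera has in their place "T_tool_cam" (4x4, takes a point from camera to tool coordinates, whose origin is the TCP and whose axes are the flange's). Camera axes: x right, y down, z forward; pixel columns grow to the right and rows downward; lengths in m; the calibration is good to about 2 mm. The wrist camera is an equidistant fisheye: a pixel r from the principal point sees the ray r / f radians off the axis. A picture is of the moment at which its call begins: read the wrist's pose just before it.
- bot.close_job(): hands the job in; it is judged then, once.
The state is a dict: "time_s": time; "q": joint angles; "qvel": joint speeds; "joint_efforts": joint torques, N m; "tool_pos": TCP position; "ee_rot": TCP orientation; "wrist_force": force on the tool from outside, world axes, zero at the start; "ft_torque": the same for the moment, N m; "gripper_width": finger opening in m; "gripper_force": force on a finger pad.
Only numpy, scipy, OpenCV 4.12 (cv2) and the standard library are available. Lean on these libraries where they do the work, as an engineer would, in place of code of your own. Each camera call takes 0.05 s, during which the arm holds its last target. There are 200 camera calls.

TASK

The heavy iron plate on the grey stand has to be shimmed up at its front edge. Use the pry bar over the fulcrum to lever the edge up (touch the plate only with the bar and the shim), and catch the bar's tail under the keeper hook so that it stays up by itself when you let go of the bar; then slide the aluminium shim along its channel until you feel it bear firmly on the hidden stop (push with 5 to 15 N there, never over 20). Finally unhook the bar, let the plate down gently onto the shim, take the bar out and leave it lying flat on the bare worktop, without disturbing anything else.

Things in the scene. Friction and masses are not known exactly. Their poses are not given: they have to be found in the camera images.
- stand: Fixed grey stand. Origin on the worktop (z 0) under the middle of the plate's front edge; x axis level, from that edge in under the plate; y to its left; z up. 'Stand (x, y, z)' below is mm in this frame. Bed: block x -60 to 180, y -95 to 95, top at z 20. A flat strip 4 thick carries the keeper (x -280 to -30, y -85 to -36).
- fulcrum (a point): Crest of the fixed half-round fulcrum ridge, stand (-30, -50, 28); axes as the stand. The ridge runs along y from stand y -82 to -18, 6 mm radius.
- channel (a point): Mouth of the shim channel on top of the bed, stand (-8, 45, 20); axes as the stand. The channel is 38 wide between two rails 8 wide and 6 high and runs some 58 mm in +x to the stop.
- plate (a joint): Angle (rad) the plate is lifted; 0 = down. Cast iron plate 160 x 170 x 35 mm, 7 kg give or take a fifth, hinged at the back (axis along stand y at x 150, z 34). At 0 its flat underside is at z 34, 14 over the bed, on two small feet at the front corners (beyond y +-73). 0.01 rad lifts the edge 1.5 mm. It falls freely if not held: never drop it, nor lever it past 0.12.
- plate_edge (a point): Middle of the lower front edge of the plate (moves with it); at stand (0, 0, 34) when down.
- keeper: Fixed C-shaped steel keeper, open towards +y. Origin stand (-245, -50, 0), axes as the stand. 20 long in x. Its throat lies between a rest (top at z 23) and a hook (underside z 36, top z 45), both reaching y +12 from its origin; back wall at y -14. The bar's tail, pressed down to between these heights, enters from the +y side. Do not force the bar on it with more than 30 N.
- stop: Bracket of the adjustable steel stop at the inner end of the channel. Origin: stand (50, 45, 20), axes as the stand. Its pad, 34 wide and 10 high, is what the shim meets; the face of the pad is clamped anywhere between x 38 and x 62 of the stand, differently each time, is hidden under the plate and is not measured: it must be felt. The pad itself does not give.
- bar: Loose pry bar, 0.3 kg. Origin: underside of the bend, mid-width; x along the straight part to the tip, z up as it lies flat. Steel shank 16 wide, 8 thick (z 0 to 8), x -235 (tail end) to 0; then a tongue 5 thick, 58 long, bent up 0.2 rad (tip x 57, z 16). Works with the bend on the fulcrum: shank 0.28 rad tail-up, the tongue slides along its own line over the fulcrum into the gap.
- bar_grip (a point): Centre of the bar's black sleeve (90 long, 18 wide, 18 high): bar (-140, 0, 9), axes as the bar. Pressing down here lifts the plate with 12 to 25 N; with the bend on the fulcrum and the shank level the plate stands at about 0.07.
- bar_tail (a point): Part of the bar's tail that goes under the hook: bar (-215, 0, 4), 16 wide, 8 thick; axes as the bar. It must be swung about 30 mm to +y of the keeper to pass the hook on the way down or up.
- shim_mid (a point): Centre of the loose aluminium shim: 100 long (its x), 30 wide, 18 high, 0.13 kg, z up. The last 10 mm at +x (the nose) are stepped down to 12 high. Home: flat on the bed, nose first in the channel and on the stop pad: this point at stand (-12 to 12, 45, 29), about 50 mm sticking out in front. The plate resting on it reads 0.030 to 0.041.
- amber_bottle_a: Bystander: small brown bottle with white cap, 30 dia x 58 mm; origin at its underside.
- separator_jar: Bystander: white jar with blue lid, 54 dia x 62 mm; origin at its underside.
- glue_bottle: Bystander: small glue bottle, 29 dia x 105 mm; origin at its underside.
- wax_disc: Bystander: flat round wax disc, 50 dia x 6 mm; origin at its underside.
- impression_tray_c: Bystander: metal impression tray, 80 x 81 x 15 mm; origin at its underside.
- stone_model_d: Bystander: plaster dental model, 54 x 72 x 25 mm, standing on the plate; it stays there. Origin at its underside.

How it is judged:
By the outcome, as a careful person would: the job done as asked, in the order asked, and still so for the second after the job is handed in, with the robot touching nothing.
It also fails if it takes over 72 s, if anything falls off the work surface, if the arm or the gripper's body presses on something with over 40 N, if the wrist force passes 120 N, or if a joint passes its speed limit or range.

## Working session

There is one attempt and no reset: what is moved stays moved. The work goes in short steps, Python scripts to look and compute and a tool call to move; the robot and the scene stay as the last step left them, time stands still between calls to the robot, and variables do not carry over. Pictures are saved under pics/ and viewed, at most 13 in all, crops included, and the job is handed in when it is done.

Besides the shell and the picture viewer there is one more tool, called as name(argument=value, ...), one argument or row to a line, values as JSON. drive_tool: Moves the arm, as the interface text tells. Its arguments: {"type":"object","properties":{"targets":{"type":"array"},"squeeze":{"type":"number"}},"required":["targets"]}

```bash
ls; mkdir -p pics
cat > h.py <<'E'
import numpy as np, cv2
from rig import bot, eyes
from scipy.spatial.transform import Rotation as Ro
def cloud(c):
    H,W=c['z_map'].shape; f=H/2/np.tan(np.radians(c['vfov'])/2)
    v,u=np.mgrid[:H,:W]; z=c['z_map']
    P=np.stack([(u-c['cx'])/f*z,(v-c['cy'])/f*z,z],-1)
    return (P-c['t'])@c['R']
E
python3 - <<'E'
from h import *
o=bot.get_obs(); print({k:np.round(v,3).tolist() for k,v in o.items()})
for n in('top','side'):
    c=eyes.camera(n); cv2.imwrite(f'pics/{n}.png',c['image'][:,:,::-1]); np.savez(f'{n}.npz',**c)
    print(n,c['vfov'],np.round(-c['R'].T@c['t'],3),np.round(c['R'],2).tolist())
E
```

```text
pics
{'time_s': 0.0, 'q': [1.051, 0.314, 0.045, 1.304, 0.0, 1.431], 'qvel': [0.001, 0.001, 0.0, 0.001, 0.001, 0.001], 'joint_efforts': [0.001, -48.062, 29.854, 0.019, -0.0, -0.0], 'tool_pos': [0.213, 0.534, 0.224], 'ee_rot': [-0.0, 0.189, 0.982, -0.001], 'wrist_force': [-0.23, 0.439, -0.812], 'ft_torque': [-0.035, -0.0, 0.005], 'gripper_force': 0.0, 'gripper_width': 0.085}
top 45.57832815944039 [0.156 0.049 1.534] [[-0.39, -0.92, 0.01], [-0.88, 0.37, -0.29], [0.27, -0.12, -0.96]]
side 49.25086152530274 [-0.392 -0.559  1.163] [[0.42, -0.91, 0.0], [-0.65, -0.31, -0.7], [0.63, 0.29, -0.72]]
```

View pics/top.png

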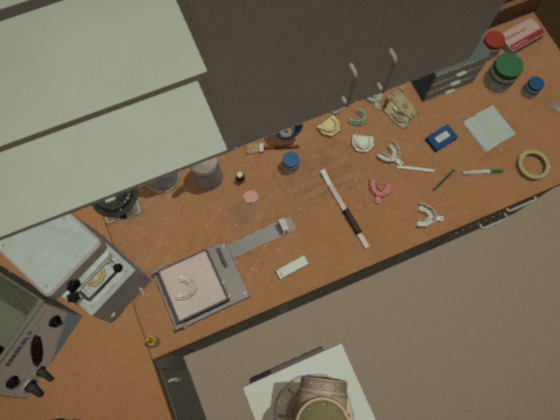

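View pics/side.png

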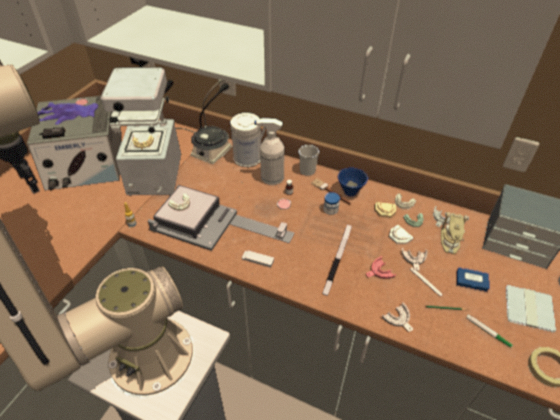

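The top view shows the plate at (193,287), the strip and keeper out to (290,228), the shim at (292,267), and the bar running from tip (323,172) to tail (366,245). The black sleeve is near (352,220).

Run:
```python
from h import *
T=dict(np.load('top.npz')); S=dict(np.load('side.npz'))
def region(c,u0,u1,v0,v1,lo,hi):
    P=cloud(c); m=np.zeros(P.shape[:2],bool); m[v0:v1,u0:u1]=1
    m&=(P[...,2]>lo)&(P[...,2]<hi)&(c['z_map']>0); return P[m],m
def rect(p):
    r=cv2.minAreaRect((p[:,:2]*1000).astype(np.float32)); return np.round(r[0],1),np.round(r[1],1),round(r[2],1)
for nm,c,bx in(('top',T,{'plate':(145,245,245,325,.055,.08),'bed':(145,250,240,330,.014,.026),'shim':(270,315,252,282,.01,.03),'keep':(270,300,215,240,.03,.06),'bar':(315,375,165,252,.005,.03),'table':(250,320,250,300,-.02,.006)}),
 ('side',S,{'plate':(150,225,180,235,.06,.08),'shim':(236,280,245,272,.01,.03),'keep':(270,300,218,245,.03,.06),'bar':(318,358,220,298,.005,.03)})):
    for k,b in bx.items():
        p,m=region(c,*b); print(nm,k,len(p),*rect(p),'z med',np.round(np.median(p[:,2]),4), 'z90',np.round(np.percentile(p[:,2],95),4))
# bystanders
H=cloud(T); 
for n,(u,v) in dict(tail=(365,243),tip=(324,174),sleeve=(352,221),jar=(291,160),btl=(240,178),wax=(250,197),glue=(152,342),tray=(381,190),keeper=(284,227),shimL=(278,273),shimR=(306,261)).items(): print(n,np.round(H[v,u],3))
big=cv2.resize(T['image'][140:330,130:390],None,fx=3,fy=3,interpolation=2)[:,:,::-1]; cv2.imwrite('pics/topz.png',big)
```

```text
top plate 2957 [472.2 201.9] [178.5 197.9] 2.3 z med 0.0693 z90 0.0749
top bed 1509 [469.8 157.8] [196.  318.2] 1.2 z med 0.02 z90 0.0247
top shim 305 [ 401.3 -119. ] [ 54.  126.5] 6.4 z med 0.0175 z90 0.023
top keep 88 [ 539.9 -138.5] [40.8 20.1] 3.3 z med 0.0451 z90 0.0515
top bar 853 [ 527.8 -348.9] [192.8 295.3] 63.7 z med 0.0079 z90 0.0202
top table 2860 [402.  -86.3] [217.  155.5] 66.9 z med -0.0001 z90 0.0047
side plate 1743 [469.7 229.8] [178.2 266.5] 0.1 z med 0.0704 z90 0.0754
side shim 275 [ 412.1 -114.4] [ 35.8 101. ] 7.1 z med 0.0184 z90 0.0224
side keep 72 [ 543.2 -140.3] [42.9 21.5] 3.4 z med 0.0455 z90 0.0498
side bar 569 [ 537.2 -344.1] [324.2 131.6] 21.6 z med 0.0093 z90 0.021
tail [ 0.392 -0.357  0.009]
tip [ 0.653 -0.334  0.012]
sleeve [ 0.471 -0.347  0.02 ]
jar [ 0.718 -0.243  0.071]
btl [ 0.735 -0.074  0.042]
wax [ 0.677 -0.083  0.   ]
glue [0.36  0.345 0.062]
tray [ 0.532 -0.484  0.004]
keeper [ 0.53  -0.138  0.047]
shimL [ 0.412 -0.068  0.006]
shimR [ 0.409 -0.16   0.025]
```

View pics/topz.png

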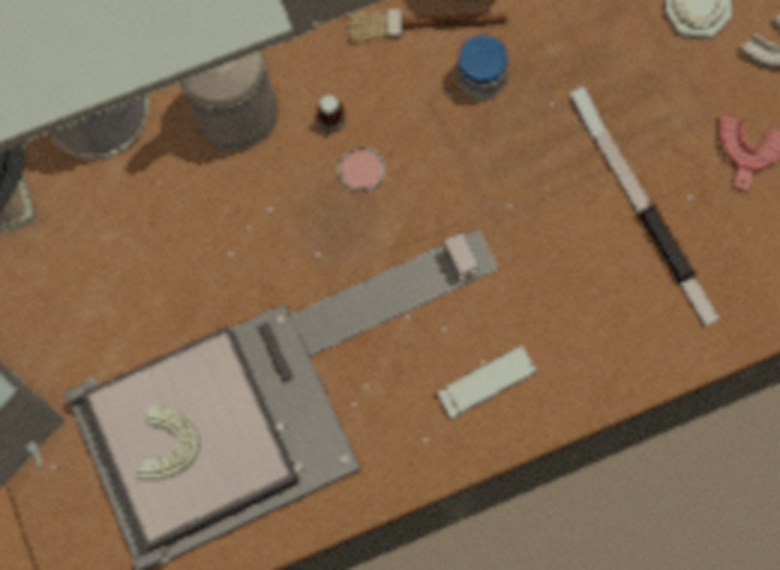

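The zoom gives clear corners:
- **Plate top:** (232,335), (295,480), (148,543), (85,400).
- **Bed front:** (285,307), (357,467).
- **Strip end:** (483,232), (497,268).
- **Bar:** tip (579,92), tail end (710,320), sleeve (645,208) to (687,280).
- **Shim:** nose step at the lower-left end, around (450,400).

```bash
cat >> h.py <<'E'
def ray(c,u,v,z):
    f=210/np.tan(np.radians(c['vfov'])/2); R,t=c['R'],c['t']
    C=-R.T@t; d=R.T@np.array([(u-c['cx'])/f,(v-c['cy'])/f,1]); return C+d*(z-C[2])/d[2]
E
python3 - <<'E'
from h import *
T=dict(np.load('top.npz'))
g=lambda U,V,z: ray(T,130+(U+.5)/3-.5,140+(V+.5)/3-.5,z)
pk=[((-60,-95,20),(285,307)),((-60,95,20),(357,467)),((-280,-85,4),(483,232)),((-280,-36,4),(497,268)),((0,-85,69),(232,335)),((0,85,69),(295,480)),((160,85,69),(148,543)),((-30,-82,28),(263,323)),((-30,-18,28),(288,380))]
A=np.array([p[0] for p in pk],float)/1000; B=np.array([g(*p[1],p[0][2]/1000) for p in pk])
a,b=A[:,:2],B[:,:2]; ac,bc=a-a.mean(0),b-b.mean(0)
th=np.arctan2((ac[:,0]*bc[:,1]-ac[:,1]*bc[:,0]).sum(),(ac*bc).sum())
R=np.array([[np.cos(th),-np.sin(th)],[np.sin(th),np.cos(th)]]); t=b.mean(0)-R@a.mean(0)
print('th deg',np.degrees(th),'t',t); print(np.round((b-a@R.T-t)*1000,1).tolist())
print('keeper hook mid',R@[-.245,-.051]+t)
for n,U,V,z in(('tip',579,92,.016),('tail',710,320,.008),('sl1',645,208,.018),('sl2',687,280,.018),('shimtail',528,358,.018),('nose',447,402,.012),('s1',520,347,.018),('s2',536,371,.018)): print(n,np.round(g(U,V,z),4))
E
```

```text
th deg 92.03894238717437 t [0.47041352 0.10224758]
[[-3.2, 1.8], [3.9, 2.2], [-2.6, -2.0], [4.1, 2.0], [-10.5, 1.4], [0.7, 2.2], [5.7, -6.4], [1.7, -0.7], [0.2, -0.4]]
keeper hook mid [ 0.53009802 -0.14078279]
tip [ 0.6648 -0.3347  0.016 ]
tail [ 0.3806 -0.3562  0.008 ]
sl1 [ 0.5161 -0.3436  0.018 ]
sl2 [ 0.4273 -0.3503  0.018 ]
shimtail [ 0.4165 -0.163   0.018 ]
nose [ 0.4081 -0.0688  0.012 ]
s1 [ 0.4303 -0.1601  0.018 ]
s2 [ 0.4009 -0.1651  0.018 ]
```

drive_tool(
  targets=[
    [1,[-0.029,-0.0243,0],[0,0,0]],
    [1,[-0.029,-0.0243,0],[0,0,0]],
    [1,[-0.029,-0.0243,0],[0,0,0]],
    [1,[-0.029,-0.0243,0],[0,0,0]],
    [1,[-0.029,-0.0243,0],[0,0,0]],
    [1,[-0.029,-0.0243,0],[0,0,0]],
    [1,[-0.029,-0.0243,0],[0,0,0]],
    [1,[-0.029,-0.0243,0],[0,0,0]],
    [1,[-0.029,-0.0243,0],[0,0,0]],
    [1,[-0.029,-0.0243,0],[0,0,0]],
  ],
)

```text
time_s: 0.93
tool_pos: [0.3926, 0.1991, 0.2251]
ee_rot: [-0.0, 0.189, 0.982, 0.0]
wrist_force: [0.6, 0.6, -0.2]
gripper_width: 0.0851
gripper_force: 0.0
```

drive_tool(
  targets=[
    [1,[-0.029,-0.0243,-0.01],[0,0,0]],
    [1,[-0.029,-0.0243,-0.01],[0,0,0]],
    [1,[-0.029,-0.0243,-0.01],[0,0,0]],
    [1,[-0.029,-0.0243,-0.01],[0,0,0]],
    [1,[-0.029,-0.0243,-0.01],[0,0,0]],
    [1,[-0.029,-0.0243,-0.01],[0,0,0]],
    [1,[0,0,0],[0,0,0]],
    [1,[0,0,0],[0,0,0]],
  ],
)

```text
time_s: 1.6
tool_pos: [0.5007, -0.0009, 0.285]
ee_rot: [-0.0, 0.191, 0.982, 0.0]
wrist_force: [0.1, 0.8, -0.4]
gripper_width: 0.0855
gripper_force: 0.0
```

```bash
cat >> h.py <<'E'
def tool():
    o=bot.get_obs(); q=o['ee_rot']; R=Ro.from_quat([q[1],q[2],q[3],q[0]]).as_matrix()
    return o,R,np.array(o['tool_pos'])
def wrist():
    o,R,p=tool(); c=eyes.camera('wrist'); H,W=c['z_map'].shape
    f=H/2/np.tan(np.radians(c['vfov'])/2); v,u=np.mgrid[:H,:W]
    a=u-c['cx']; b=v-c['cy']; r=np.hypot(a,b)+1e-9; th=r/f; z=c['z_map']
    D=np.stack([np.sin(th)*a/r,np.sin(th)*b/r,np.cos(th)],-1)
    M=np.array(c['T_tool_cam']); P=D*(z/np.maximum(D[...,2],1e-3))[...,None]
    P[z<=0]=np.nan
    tw=lambda X:(X@M[:3,:3].T+M[:3,3])@R.T+p
    C=R@M[:3,3]+p; Dw=D@M[:3,:3].T@R.T
    return c,tw(P),C,Dw
def atz(C,D,u,v,z):
    d=D[int(round(v)),int(round(u))]; return C+d*(z-C[2])/d[2]
E
python3 - <<'E'
from h import *
o,R,p=tool(); print(o['time_s'],p,o['ee_rot'],o['q'])
c,P,C,D=wrist(); np.savez('w1.npz',P=P,C=C,D=D,im=c['image']); print(C,c['vfov'],c['cx'],c['cy'],np.round(c['T_tool_cam'],3).tolist())
cv2.imwrite('pics/w1.png',cv2.resize(c['image'],(784,588),interpolation=2)[:,:,::-1])
E
```

```text
1.6 [ 0.50070779 -0.00085967  0.28497487] [-1.71002472e-04  1.90676766e-01  9.81652854e-01  1.24640204e-04] [-1.62338820e-01  1.57603029e-01 -1.02599830e-02  1.40326782e+00
  2.59263875e-04  2.21364176e-01]
[0.44000957 0.02311902 0.43401095] 65.70646984690485 277.50776275051686 207.76805806028122 [[0.001, -0.964, -0.265, 0.065], [1.0, 0.001, -0.001, -0.0], [0.001, -0.265, 0.964, -0.149], [0.0, 0.0, 0.0, 1.0]]
```

View pics/w1.png

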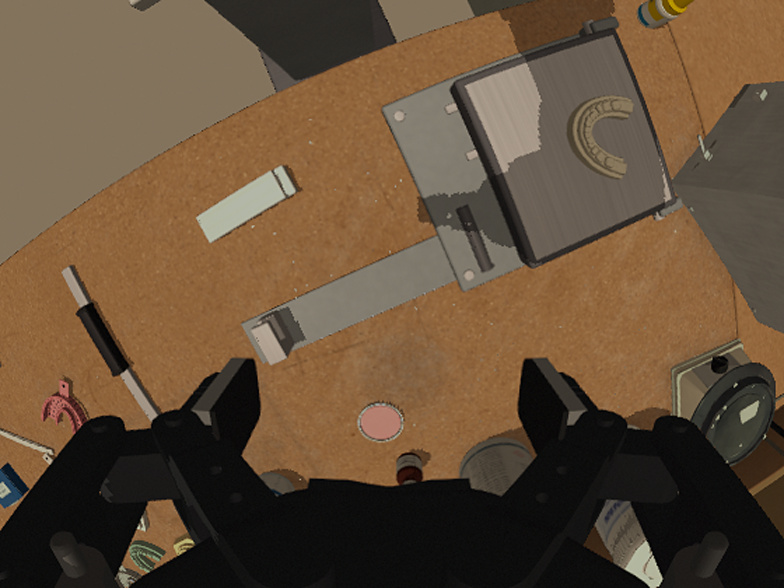

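The wrist view is clear:
- **Fulcrum:** (463,207) to (489,270).
- **Bed corners:** (384,108), (466,291).
- **Plate front top corners:** (453,88), (531,264).
- **Rail mouths:** (447,108), (471,155).
- **Keeper:** (267,340).
- **Shim:** nose at (287,178).
- **Bar tail:** (68,268).

Run:
```python
from h import *
w=np.load('w1.npz'); C,D,P=w['C'],w['D'],w['P']
g=lambda U,V,z: atz(C,D,(U+.5)/1.4-.5,(V+.5)/1.4-.5,z)
pk=[((-60,-95,20),(466,291)),((-60,95,20),(384,108)),((-280,-36,4),(243,322)),((-60,-36,4),(437,238)),((0,85,69),(453,88)),((0,-85,69),(531,264)),((-30,-82,27),(489,270)),((-30,-18,27),(463,207)),((-8,68,26),(447,108)),((-8,22,26),(471,155)),((-255,-38,45),(251,330))]
A=np.array([p[0] for p in pk],float)/1000; B=np.array([g(*p[1],p[0][2]/1000) for p in pk])
a,b=A[:,:2],B[:,:2]; ac,bc=a-a.mean(0),b-b.mean(0)
th=np.arctan2((ac[:,0]*bc[:,1]-ac[:,1]*bc[:,0]).sum(),(ac*bc).sum())
R=np.array([[np.cos(th),-np.sin(th)],[np.sin(th),np.cos(th)]]); t=b.mean(0)-R@a.mean(0)
print('th deg',np.degrees(th),'t',t); print(np.round((b-a@R.T-t)@R*1000,1).tolist())
for n,x in dict(fulcrum=(-.03,-.05),hook=(-.245,-.051),home=(0,.045)).items(): print(n,np.round(R@x+t,4))
for n,U,V in(('plate',600,220),('bed',430,170),('table',350,150),('shim',240,200),('strip',370,270)): print(n,P[int(V/1.4),int(U/1.4)])
for n,U,V,z in(('tail',69,268,.008),('sl1',87,309,.018),('sl2',117,373,.018),('shA',198,218,.018),('shB',210,242,.018),('noseA',285,167,.012),('noseB',298,191,.012)): print(n,np.round(g(U,V,z),4))
```

```text
th deg 92.64983241328436 t [0.47646486 0.10215665]
[[2.4, 0.8], [1.7, -2.1], [1.5, 1.5], [-2.8, -2.6], [-4.0, -5.3], [0.2, 6.2], [-0.9, 0.1], [-0.2, -0.4], [0.5, 1.8], [2.5, 0.0], [-0.9, -0.1]]
fulcrum [0.5278 0.0745]
hook [ 0.5387 -0.1402]
home [0.4315 0.1001]
plate [0.54139648 0.17771912 0.06990628]
bed [0.45390841 0.05736684 0.01903248]
table [ 0.40908633 -0.00391641 -0.00043774]
shim [ 0.40991151 -0.11648682  0.01833379]
strip [ 0.52171912 -0.0297807   0.00533682]
tail [ 0.3849 -0.3523  0.008 ]
sl1 [ 0.4385 -0.3449  0.018 ]
sl2 [ 0.519  -0.3494  0.018 ]
shA [ 0.4088 -0.1648  0.018 ]
shB [ 0.4354 -0.1627  0.018 ]
noseA [ 0.3997 -0.0658  0.012 ]
noseB [ 0.4258 -0.0623  0.012 ]
```

drive_tool(
  targets=[
    [1,[-0.012,-0.0366,0.009],[0,0,0]],
    [1,[-0.012,-0.0366,0.009],[0,0,0]],
    [1,[-0.012,-0.0366,0.009],[0,0,0]],
    [1,[-0.012,-0.0366,0.009],[0,0,0]],
    [1,[-0.012,-0.0366,0.009],[0,0,0]],
    [1,[-0.012,-0.0366,0.009],[0,0,0]],
    [1,[-0.012,-0.0366,0.009],[0,0,0]],
    [1,[-0.012,-0.0366,0.009],[0,0,0]],
    [1,[-0.012,-0.0366,0.009],[0,0,0]],
  ],
)

```text
time_s: 2.4
tool_pos: [0.4779, -0.3444, 0.2035]
ee_rot: [-0.0, 0.188, 0.982, 0.001]
wrist_force: [1.1, 0.6, 0.2]
gripper_width: 0.0856
gripper_force: 0.0
```

drive_tool(
  targets=[
    [0.6,[0,0,0.015],[0,0,-0.115]],
    [0.6,[0,0,0.015],[0,0,-0.115]],
    [0.6,[0,0,0.015],[0,0,-0.115]],
    [0.6,[0,0,0.015],[0,0,-0.115]],
    [0.6,[0,0,0],[0,0,0]],
    [0.6,[0,0,0],[0,0,0]],
  ],
)

```text
time_s: 2.9
tool_pos: [0.4778, -0.3426, 0.1434]
ee_rot: [-0.001, -0.04, 0.999, 0.001]
wrist_force: [-0.5, -0.2, 0.6]
gripper_width: 0.0511
gripper_force: 0.0
```

```bash
cat > look.py <<'E'
import sys
from h import *
def look(n):
    o,R,p=tool(); c,P,C,D=wrist(); np.savez(n+'.npz',P=P,C=C,D=D,im=c['image'],R=R,p=p)
    cv2.imwrite(f'pics/{n}.png',cv2.resize(c['image'],(784,588),interpolation=2)[:,:,::-1])
    print(o['time_s'],np.round(p,4),'x_t',np.round(R[:,0],4),'y_t',np.round(R[:,1],4),'q',np.round(o['q'],3),'F',np.round(o['wrist_force'],1))
if __name__=='__main__': look(sys.argv[1])
E
python3 - <<'E'
from look import *
look('w2')
w=np.load('w2.npz'); P,im=w['P'],w['im'].astype(int)
X=P.reshape(-1,3); dark=(im.max(-1)<60).reshape(-1)
m=dark&(X[:,2]>.008)&(X[:,2]<.026)&(abs(X[:,0]-.48)<.09)&(abs(X[:,1]+.347)<.06)
r=cv2.minAreaRect((X[m,:2]*1000).astype(np.float32)); print(m.sum(),r,np.median(X[m,2]))
m2=(X[:,2]>.003)&(X[:,2]<.03)&(X[:,0]>.37)&(X[:,0]<.68)&(abs(X[:,1]+.345)<.03)
print(X[m2].min(0),X[m2].max(0))
for lo,hi in((.385,.42),(.44,.51),(.54,.57),(.57,.60)):
    k=m2&(X[:,0]>lo)&(X[:,0]<hi); 
    if k.sum(): y=X[k,1]; print(lo,hi,np.percentile(y,[2,98]).round(4), np.median(X[k,2]).round(4))
E
```

```text
2.9 [ 0.4778 -0.3426  0.1434] x_t [-0.9969 -0.079   0.002 ] y_t [-0.079   0.9969  0.0026] q [-0.759  0.376 -0.068  1.131  0.    -0.838] F [-0.5 -0.2  0.6]
1061 ((475.67181396484375, -350.9207458496094), (88.09651184082031, 18.631229400634766), 4.715305328369141) 0.01832800106959087
[ 0.38179847 -0.37307697  0.00304684] [ 0.64445875 -0.32939027  0.02099392]
0.385 0.42 [-0.3652 -0.3488] 0.0083
0.44 0.51 [-0.361  -0.3414] 0.0183
0.54 0.57 [-0.3528 -0.3366] 0.0086
0.57 0.6 [-0.35  -0.334] 0.0088
```

View pics/w2.png

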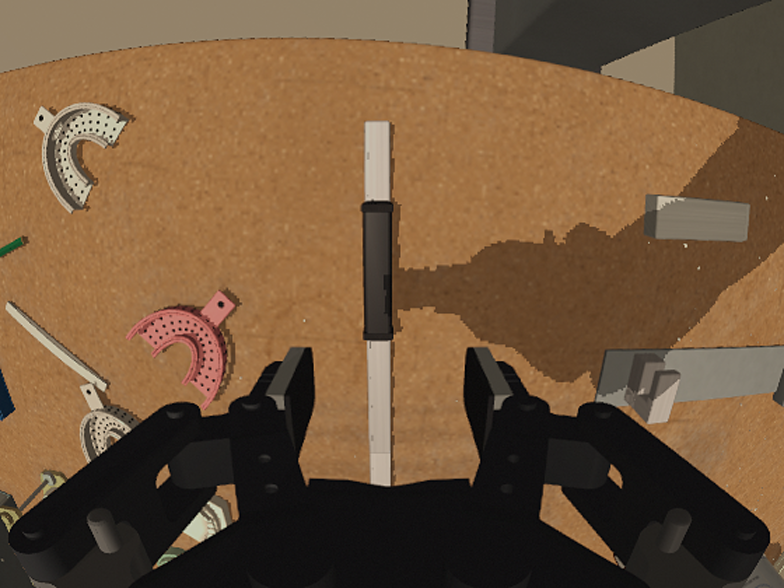

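The sleeve centre is at (0.4757, -0.3510), z 18 mm, yaw 4.7°, which matches the given sizes. I'll descend and grasp it.

drive_tool(
  targets=[
    [0.6,[0.0027,-0.0082,0.025],[0,0,0]],
    [0.6,[0,0,0.03],[0,0,0]],
    [0.6,[0,0,0.03],[0,0,0]],
    [0.6,[0,0,0.02],[0,0,0]],
    [0.6,[0,0,0.012],[0,0,0]],
    [0.6,[0,0,0],[0,0,0]],
    [0,[0,0,0],[0,0,0]],
    [0,[0,0,0],[0,0,0]],
    [0,[0,0,0],[0,0,0]],
    [0,[0,0,0],[0,0,0]],
  ],
  squeeze=90,
)

```text
time_s: 3.78
tool_pos: [0.4771, -0.3542, 0.0289]
ee_rot: [0.001, -0.04, 0.999, -0.001]
wrist_force: [-1.3, 0.2, 0.2]
gripper_width: 0.0029
gripper_force: 0.0
```

drive_tool(
  targets=[
    [0,[0,0,0],[0,0,0]],
    [0,[0,0,0],[0,0,0]],
    [0,[0,0,-0.01],[0,0,0]],
    [0,[0,0,-0.02],[0,0,0]],
    [0,[0,0,-0.02],[0,0,0]],
    [0,[0,0,0],[0,0,0]],
  ],
)

```text
time_s: 4.28
tool_pos: [0.4781, -0.3554, 0.082]
ee_rot: [0.002, -0.04, 0.999, -0.002]
wrist_force: [0.4, 0.1, 0.7]
gripper_width: -0.0
gripper_force: 0.0
```

Run:
```python
from look import *
look('w3')
w=np.load('w3.npz'); P,im,R,p=w['P'],w['im'],w['R'],w['p']
L=(P-p)@R   # tool coords
S=dict(eyes.camera('side')); np.savez('s3.npz',**S)
X=cloud(S).reshape(-1,3); m=(X[:,2]>.02)&(X[:,2]<.11)&(abs(X[:,0]-.51)<.16)&(abs(X[:,1]+.345)<.05)
Q=(X[m]-p)@R
for lo,hi in((.06,.11),(-.12,-.07),(-.19,-.13)):
    for nm,G in(('wrist',L.reshape(-1,3)),('side',Q)):
        k=(G[:,0]>lo)&(G[:,0]<hi)&(abs(G[:,1])<.014)&(G[:,2]<.06)&(G[:,2]>-.02)
        if k.sum()>5: print(nm,lo,hi,k.sum(),np.median(G[k],0).round(4),np.polyfit(G[k,0],G[k,2],1).round(3))
big=cv2.resize(S['image'][190:320,250:430],None,fx=4,fy=4,interpolation=2)[:,:,::-1]; cv2.imwrite('pics/s3.png',big)
```

```text
4.2833 [ 0.4781 -0.3554  0.082 ] x_t [-0.9968 -0.08   -0.0045] y_t [-0.08    0.9968 -0.005 ] q [-0.774  0.425 -0.152  0.987  0.    -0.854] F [0.4 0.1 0.7]
```

View pics/w3.png

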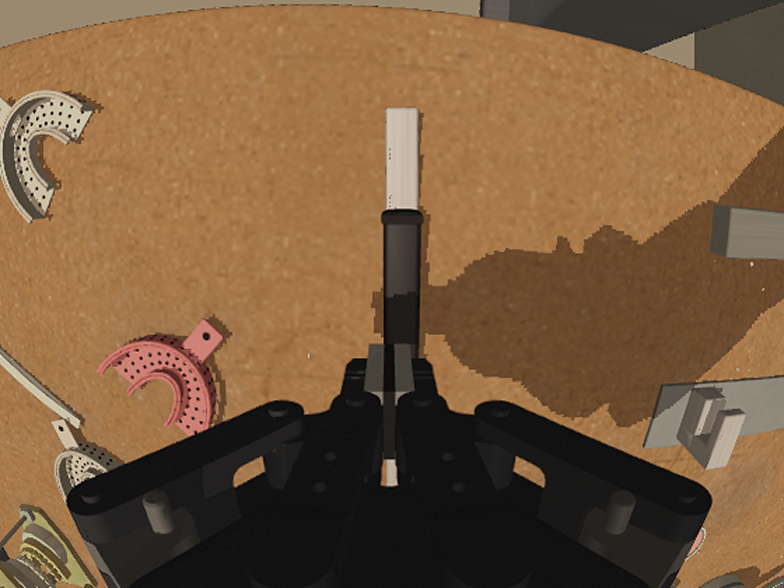

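Run:
```python
from h import *
w=np.load('w3.npz'); P,im=w['P'],w['im'].astype(int); X=P.reshape(-1,3)
dark=(im.max(-1)<60).reshape(-1)
m=dark&(X[:,2]>.008)&(X[:,2]<.026)&(abs(X[:,0]-.48)<.09)&(abs(X[:,1]+.347)<.06)
print(m.sum(),cv2.minAreaRect((X[m,:2]*1000).astype(np.float32)))
m2=(X[:,2]>.003)&(X[:,2]<.03)&(abs(X[:,1]+.345)<.03)
for lo,hi in((.385,.42),(.44,.46),(.54,.57),(.57,.60)):
    k=m2&(X[:,0]>lo)&(X[:,0]<hi)
    if k.sum(): print(lo,np.percentile(X[k,1],[2,98]).round(4), np.median(X[k,2]).round(4))
o=bot.get_obs(); print(o['tool_pos'],o['gripper_width'],o['qvel'])
```

```text
1711 ((469.0829772949219, -351.5044250488281), (74.70246887207031, 18.51729393005371), 4.579808712005615)
0.385 [-0.3653 -0.3492] 0.0084
0.44 [-0.3616 -0.3444] 0.0183
0.57 [-0.3499 -0.3428] 0.0086
[ 0.47690717 -0.35417871  0.07886835] -8.585957664768871e-06 [-0.00081514  0.0228482  -0.03459238 -0.01118173  0.00085068 -0.00034591]
```

Run:
```python
from h import *
w=np.load('w3.npz'); P,R,p=w['P'],w['R'],w['p']; L=(P-p)@R
for U,V in((378,350),(405,350),(370,385),(408,385),(362,365),(425,365),(390,335),(390,342)): print(U,V,L[int(V/1.4),int(U/1.4)].round(4))
w=np.load('w2.npz'); P,R,p=w['P'],w['R'],w['p']; L=(P-p)@R
print('w2')
for U,V in((300,350),(308,360),(280,390),(480,352),(500,395)): print(U,V,L[int(V/1.4),int(U/1.4)].round(4))
S=np.load('s3.npz');
```

```text
378 350 [ 0.0099 -0.0045 -0.0162]
405 350 [ 0.0095  0.004  -0.0153]
370 385 [ 0.0099 -0.0062 -0.0404]
408 385 [ 0.0096  0.0039 -0.0398]
362 365 [ 0.0054 -0.0098 -0.0171]
425 365 [ 0.0057  0.0102 -0.0177]
390 335 [-0.0152 -0.0009  0.0636]
390 342 [-0.0186 -0.0009  0.0626]
w2
300 350 [ 0.0094 -0.0297 -0.0158]
308 360 [ 0.0071 -0.0267 -0.0182]
280 390 [ 0.0098 -0.0298 -0.0438]
480 352 [ 0.0097  0.0275 -0.0174]
500 395 [ 0.0102  0.0275 -0.0474]
```

View pics/s3.png

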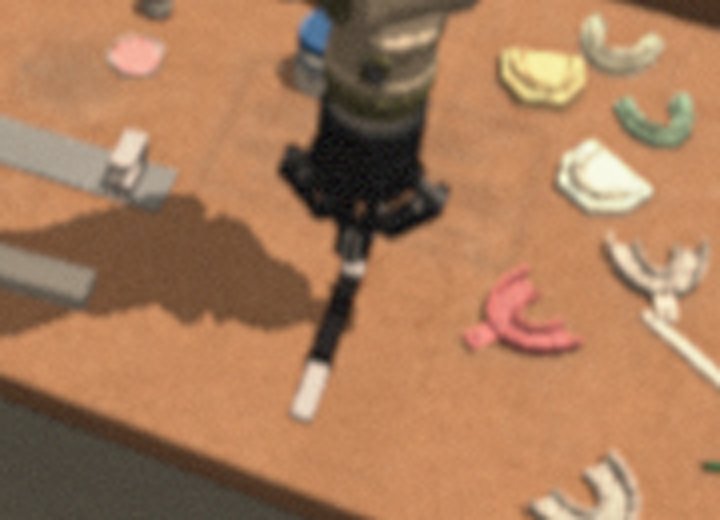

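Run:
```python
from h import *
w=np.load('w3.npz'); P,R,p=w['P'],w['R'],w['p']; L=(P-p)@R
for u in (269,288):
    for v in range(240,292,4): print(u,v,L[v,u].round(4))
# side: finger points in tool frame
S=dict(np.load('s3.npz')); o,R,p=tool(); G=((cloud(S)-p)@R)
m=(abs(G[...,0])<.03)&(abs(G[...,1])<.03)&(G[...,2]>-.06)&(G[...,2]<.05)
print(np.histogram(G[m][:,2],bins=np.arange(-.06,.051,.01)))
k=(G[...,2]<.04)&m; print('max z fingers',np.sort(G[k][:,2])[-12:].round(4))
```

```text
269 240 [-0.0226 -0.0077  0.0808]
269 244 [-0.0264 -0.0077  0.0821]
269 248 [ 0.0102 -0.0049 -0.0145]
269 252 [ 0.0101 -0.0048 -0.019 ]
269 256 [ 0.0099 -0.0047 -0.0228]
269 260 [ 0.0097 -0.0046 -0.0264]
269 264 [ 0.0092 -0.0046 -0.0293]
269 268 [ 0.0096 -0.0045 -0.0339]
269 272 [ 0.01   -0.0043 -0.0382]
269 276 [ 0.0097 -0.0043 -0.0409]
269 280 [ 0.009  -0.0042 -0.0427]
269 284 [ 0.0106 -0.0041 -0.0487]
269 288 [ 0.0107 -0.004  -0.0518]
288 240 [-0.0163  0.0061  0.0644]
288 244 [-0.0187  0.0061  0.0628]
288 248 [ 0.01    0.0036 -0.014 ]
288 252 [ 0.0102  0.0034 -0.0191]
288 256 [ 0.0096  0.0033 -0.0221]
288 260 [ 0.0095  0.0032 -0.0261]
288 264 [ 0.0098  0.0031 -0.0305]
288 268 [ 0.0097  0.003  -0.0341]
288 272 [ 0.0097  0.0029 -0.0376]
288 276 [ 0.0097  0.0028 -0.0408]
288 280 [ 0.0103  0.0027 -0.0451]
288 284 [ 0.0108  0.0025 -0.0491]
288 288 [ 0.0114  0.0024 -0.0529]
(array([38, 19, 21, 20, 14,  0,  0,  0,  0,  0,  0]), array([-6.00000000e-02, -5.00000000e-02, -4.00000000e-02, -3.00000000e-02,
       -2.00000000e-02, -1.00000000e-02,  1.38777878e-17,  1.00000000e-02,
        2.00000000e-02,  3.00000000e-02,  4.00000000e-02,  5.00000000e-02]))
max z fingers [-0.0189 -0.0185 -0.0179 -0.0173 -0.0168 -0.0167 -0.0166 -0.016  -0.0153
 -0.0149 -0.0147 -0.0128]
```

Both cameras show the real fingertips at tool z ≈ -13 mm, not +22 mm, so the reported TCP lies 35 mm further ahead than stated. The fingers closed above the bar without touching it. I'll compensate and go lower, watching the force.

drive_tool(
  targets=[
    [0.5,[0,0.003,0],[0,0,0]],
    [0.5,[0,0,0.005],[0,0,0]],
    [0.5,[0,0,0.015],[0,0,0]],
    [0.5,[0,0,0.02],[0,0,0]],
    [0.5,[0,0,0.02],[0,0,0]],
    [0.5,[0,0,0.016],[0,0,0]],
    [0.5,[0,0,0.006],[0,0,0]],
    [0.5,[0,0,0],[0,0,0]],
    [0.5,[0,0,0],[0,0,0]],
  ],
)

```text
time_s: 5.13
tool_pos: [0.4753, -0.3497, -0.0056]
ee_rot: [-0.001, -0.04, 0.999, 0.001]
wrist_force: [-0.5, -1.0, -0.2]
gripper_width: 0.0427
gripper_force: 0.0
```

drive_tool(
  targets=[
    [0.5,[0,0,0.003],[0,0,0]],
    [0.5,[0,0,0],[0,0,0]],
    [0,[0,0,0],[0,0,0]],
    [0,[0,0,0],[0,0,0]],
    [0,[0,0,0],[0,0,0]],
    [0,[0,0,0],[0,0,0]],
    [0,[0,0,0],[0,0,0]],
    [0,[0,0,0],[0,0,0]],
  ],
)

```text
time_s: 5.8
tool_pos: [0.4772, -0.3509, -0.0055]
ee_rot: [0.001, -0.04, 0.999, -0.001]
wrist_force: [-1.5, 3.1, 12.8]
gripper_width: 0.0156
gripper_force: 92.8
```

drive_tool(
  targets=[
    [0,[0,0,-0.005],[0,0,0]],
    [0,[0,0,-0.015],[0,0,0]],
    [0,[0,0,-0.025],[0,0,0]],
    [0,[0,0,-0.035],[0,0,0]],
    [0,[0,0,-0.035],[0,0,0]],
    [0,[0,0,-0.02],[0,0,0]],
    [0,[0,0,0],[0,0,0]],
    [0,[0,0,0],[0,0,0]],
  ],
)

```text
time_s: 6.47
tool_pos: [0.4763, -0.3509, 0.1278]
ee_rot: [0.001, -0.04, 0.999, -0.001]
wrist_force: [-0.1, 0.6, -4.2]
gripper_width: 0.0156
gripper_force: 88.3
```

```bash
cat > barpose.py <<'E'
from look import *
def barfit(name='w',pr=True):
    "bar in tool coords from wrist + side cloud: shank top line"
    o,R,p=tool(); c,P,C,D=wrist(); S=eyes.camera('side'); T=eyes.camera('top')
    out=[]
    for nm,X in(('wrist',P),('side',cloud(S)),('top',cloud(T))):
        G=((X-p)@R).reshape(-1,3)
        for lo,hi in((.055,.088),(-.12,-.06),(-.19,-.145)):
            k=(G[:,0]>lo)&(G[:,0]<hi)&(abs(G[:,1])<.02)&(G[:,2]<.02)&(G[:,2]>-.07)
            if k.sum()>8: print(nm,lo,hi,k.sum(),np.median(G[k],0).round(4),'yr',np.percentile(G[k,1],[3,97]).round(4),'slope',np.polyfit(G[k,0],G[k,2],1).round(3)[0])
    return o,R,p
if __name__=='__main__':
    look('w4'); barfit()
E
python3 barpose.py
python3 - <<'E'
from h import *
w=np.load('w4.npz'); P,R,p=w['P'],w['R'],w['p']; G=((P-p)@R)
# tail end along x
k=(abs(G[...,1])<.008)&(G[...,2]<.0)&(G[...,2]>-.06)&(G[...,0]>.03)
print('x max (tail end)',np.sort(G[k][:,0])[-5:].round(4))
E
```

```text
6.4667 [ 0.4763 -0.3509  0.1278] x_t [-0.9968 -0.08   -0.0012] y_t [-0.08    0.9968 -0.0014] q [-0.771  0.388 -0.09   1.092 -0.    -0.851] F [-0.1  0.6 -4.2]
wrist 0.055 0.088 3044 [ 0.0714 -0.0014 -0.0141] yr [-0.0088  0.006 ] slope -0.003
side 0.055 0.088 52 [ 0.0721  0.0008 -0.0136] yr [-0.0068  0.0083] slope -0.053
top -0.12 -0.06 98 [-0.0929  0.0035 -0.011 ] yr [-0.0052  0.0106] slope -0.041
top -0.19 -0.145 80 [-0.167   0.0032 -0.0148] yr [-0.005   0.0116] slope 0.198
x max (tail end) [0.0948 0.0948 0.0948 0.0949 0.0952]
```

```bash
cat > plan.py <<'E'
from h import *
TH=np.radians(92.65); T0=np.array([.4765,.1022]); BO=np.array([-.140,.001,-.006])
def st(x,y,z):  # stand mm -> world m
    c,s=np.cos(TH),np.sin(TH); return np.array([T0[0]+(c*x-s*y)/1e3,T0[1]+(s*x+c*y)/1e3,z/1e3])
def inv(w):
    c,s=np.cos(TH),np.sin(TH); d=(np.array(w[:2])-T0)*1e3; return np.array([c*d[0]+s*d[1],-s*d[0]+c*d[1],w[2]*1e3])
def barR(yaw,pitch): # bar axes, pitch>0 tail up, yaw in stand
    a=TH+yaw; bx=np.array([np.cos(a)*np.cos(pitch),np.sin(a)*np.cos(pitch),-np.sin(pitch)]); by=np.array([-np.sin(a),np.cos(a),0])
    return np.stack([bx,by,np.cross(bx,by)],1)
F=np.diag([-1,1,-1.])
def goal(O,yaw,pitch):
    R=barR(yaw,pitch)@F; return R,st(*O)-R@BO
def twist(Rg,pg,N,R=None,p=None):
    if R is None: _,R,p=tool()
    w=Ro.from_matrix(R.T@Rg).as_rotvec()/N
    M=sum(Ro.from_rotvec(k*w).as_matrix() for k in range(N)); v=np.linalg.solve(R@M,pg-p)
    print(N,'rows shift',v.round(4).tolist(),'turn',w.round(4).tolist(),'|v|mm',round(np.linalg.norm(v)*1e3,1),'deg',round(np.degrees(np.linalg.norm(w)),2)); return v,w
def barnow():
    o,R,p=tool(); O=p+R@BO; bx=-R[:,0]
    yaw=np.arctan2(bx[1],bx[0])-TH; print('t',round(o['time_s'],2),'bend stand',inv(O).round(1),'yaw',round(yaw,3),'pitch',round(-np.arcsin(bx[2]),3),'roll',round(R[2,1],3),'tail',inv(p+R@(BO+[.215,0,-.004])).round(1),'F',np.round(o['wrist_force'],1),'w',round(o['gripper_width'],4),'gf',round(o['gripper_force']))
    return o
E
python3 - <<'E'
from plan import *
barnow()
t=np.array([np.cos(-.14),np.sin(-.14)])
O=np.array([-30-65*t[0],-50-65*t[1],28+5.2+60])
Rg,pg=goal(O,-.14,.28); print(pg)
twist(Rg,pg,16)
E
```

```text
t 6.67 bend stand [-445.1 -117.2  130.3] yaw -1.537 pitch 0.003 roll 0.003 tail [-452.4   97.7  135. ] F [-1.3  0.6 -3.1] w 0.0157 gf 88
[ 0.50999399 -0.12587215  0.12612346]
16 rows shift [-0.0118, 0.0096, -0.002] turn [0.0125, 0.0145, -0.0867] |v|mm 15.4 deg 5.09
```

drive_tool(
  targets=[
    [0,[-0.0118,0.0096,-0.002],[0.0125,0.0145,-0.0867]],
    [0,[-0.0118,0.0096,-0.002],[0.0125,0.0145,-0.0867]],
    [0,[-0.0118,0.0096,-0.002],[0.0125,0.0145,-0.0867]],
    [0,[-0.0118,0.0096,-0.002],[0.0125,0.0145,-0.0867]],
    [0,[-0.0118,0.0096,-0.002],[0.0125,0.0145,-0.0867]],
    [0,[-0.0118,0.0096,-0.002],[0.0125,0.0145,-0.0867]],
    [0,[-0.0118,0.0096,-0.002],[0.0125,0.0145,-0.0867]],
    [0,[-0.0118,0.0096,-0.002],[0.0125,0.0145,-0.0867]],
  ],
)

```text
time_s: 7.33
tool_pos: [0.5335, -0.2442, 0.1333]
ee_rot: [-0.056, -0.379, 0.922, -0.05]
wrist_force: [0.2, 0.0, -2.4]
gripper_width: 0.0163
gripper_force: 88.1
```

drive_tool(
  targets=[
    [0,[-0.0118,0.0096,-0.002],[0.0125,0.0145,-0.0867]],
    [0,[-0.0118,0.0096,-0.002],[0.0125,0.0145,-0.0867]],
    [0,[-0.0118,0.0096,-0.002],[0.0125,0.0145,-0.0867]],
    [0,[-0.0118,0.0096,-0.002],[0.0125,0.0145,-0.0867]],
    [0,[-0.0118,0.0096,-0.002],[0.0125,0.0145,-0.0867]],
    [0,[-0.0118,0.0096,-0.002],[0.0125,0.0145,-0.0867]],
    [0,[-0.0118,0.0096,-0.002],[0.0125,0.0145,-0.0867]],
    [0,[-0.0118,0.0096,-0.002],[0.0125,0.0145,-0.0867]],
    [0,[0,0,0],[0,0,0]],
    [0,[0,0,0],[0,0,0]],
  ],
)

```text
time_s: 8.17
tool_pos: [0.5098, -0.1262, 0.1272]
ee_rot: [-0.103, -0.667, 0.732, -0.095]
wrist_force: [0.4, 0.7, -3.1]
gripper_width: 0.0159
gripper_force: 88.3
```

```bash
cat > chk.py <<'E'
from plan import *
import sys
def chk(n):
    "measured bar from all 3 cams, in stand frame: bright/high points"
    o=barnow(); _,R,p=tool(); c,P,C,D=wrist(); S=eyes.camera('side'); T=eyes.camera('top')
    np.savez(n+'.npz',P=P,C=C,D=D,im=c['image'],R=R,p=p,sim=S['image'],tim=T['image'],SP=cloud(S),TP=cloud(T))
    O=p+R@BO; B=R@F
    for nm,X in(('wrist',P),('side',cloud(S)),('top',cloud(T))):
        G=((X-O)@B).reshape(-1,3)*1e3
        for lo,hi in((-230,-195),(-85,-50),(-50,-5),(5,57)):
            k=(G[:,0]>lo)&(G[:,0]<hi)&(abs(G[:,1])<16)&(abs(G[:,2]-8)<10)
            if k.sum()>8: print(nm,lo,hi,k.sum(),'bar-frame',np.median(G[k],0).round(1),'y',np.percentile(G[k,1],[4,96]).round(1))
if __name__=='__main__': chk(sys.argv[1])
E
python3 chk.py c1
python3 - <<'E'
import numpy as np,cv2
w=np.load('c1.npz'); a=cv2.resize(w['im'],(480,360)); b=cv2.resize(w['tim'][200:320,140:340],(480,288),interpolation=2)
cv2.imwrite('pics/c1.png',cv2.resize(w['im'],(784,588))[:,:,::-1])
E
```

```text
t 8.17 bend stand [-94.7 -40.5  94.1] yaw -0.139 pitch 0.281 roll -0.001 tail [-298.2  -12.1  157.6] F [ 0.4  0.7 -3.1] w 0.0159 gf 88
wrist -230 -195 3228 bar-frame [-212.4   -2.6    7.9] y [-9.9  4.8]
side -230 -195 54 bar-frame [-212.2    1.2    9.1] y [-9.5  7.4]
side -85 -50 43 bar-frame [-66.9   1.2   7.7] y [-7.   8.6]
side -50 -5 55 bar-frame [-26.6   2.    7.6] y [-9.6  7.9]
side 5 57 54 bar-frame [28.5 -0.  11.8] y [-8.1  7.5]
top -230 -195 70 bar-frame [-212.    -0.3    8. ] y [-8.4  6.9]
top 5 57 37 bar-frame [43.  -0.3 13.1] y [-7.6  7. ]
```

View pics/c1.png

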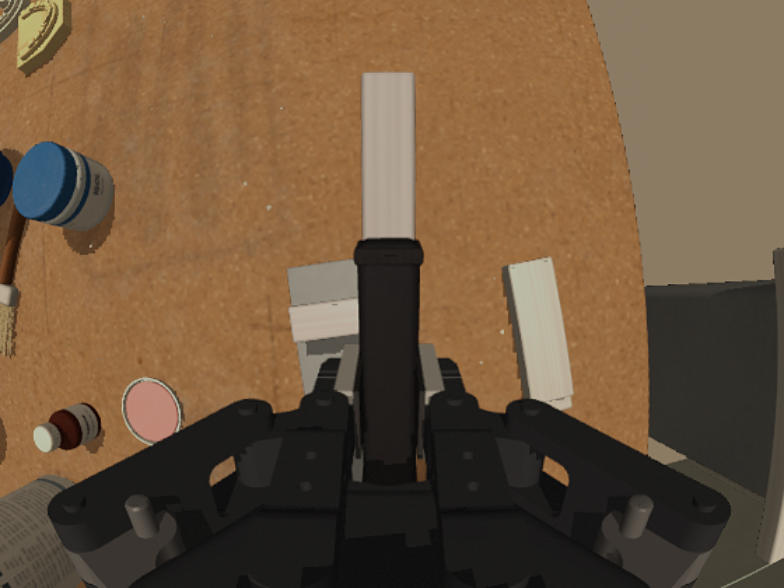

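The bar is held as planned; all three cameras agree within 2 mm. Now the moves for lowering and inserting it.

Run:
```python
from plan import *
t=np.array([np.cos(-.14),np.sin(-.14)])
def G(s,dz,pitch=.28): return goal(np.array([-30-s*t[0],-50-s*t[1],28+.08*s+dz]),-.14,pitch)
g1=G(65,3); twist(*g1,5); g2=G(0,2); twist(*g2,8,*g1)
# pressed state: pitch -0.012, bend on crest
g3=goal((-30,-50,28),-.14,-.015); twist(*g3,20,*g2)
w=np.load('c1.npz')
for nm in('SP','TP'):
    X=w[nm].reshape(-1,3); X=X[np.isfinite(X).all(1)]; X=X[abs(X-[.5,.1,0]).max(1)<.3]; Q=np.array([inv(x) for x in X])
    for n,b in dict(fulc=(-45,-15,-80,-20,24,34),shim=(-300,-100,20,110,14,24),hook=(-265,-225,-70,-30,40,50),plateF=(0,20,-80,80,60,75)).items():
        k=(Q[:,0]>b[0])&(Q[:,0]<b[1])&(Q[:,1]>b[2])&(Q[:,1]<b[3])&(Q[:,2]>b[4])&(Q[:,2]<b[5]); 
        if k.sum(): print(nm,n,k.sum(),Q[k].mean(0).round(1),Q[k].min(0).round(1),Q[k].max(0).round(1))
```

```text
5 rows shift [-0.0037, 0.0004, 0.0113] turn [-0.0006, -0.0004, -0.0003] |v|mm 11.8 deg 0.05
8 rows shift [-0.008, 0.0, -0.0015] turn [0.0, 0.0, 0.0] |v|mm 8.2 deg 0.0
20 rows shift [-0.0001, -0.0, 0.0022] turn [-0.0, -0.0148, -0.0] |v|mm 2.2 deg 0.85
SP fulc 52 [-31.1 -48.3  27.5] [-43.9 -77.7  24.8] [-15.6 -20.3  33.6]
SP shim 230 [-217.4   73.7   18.9] [-264.4   55.5   14.1] [-165.    91.4   23.7]
SP hook 50 [-245.4  -51.4   45.1] [-254.6  -69.6   40.8] [-233.9  -32.7   49.9]
SP plateF 230 [ 9.1  2.3 69.4] [  0.1 -78.5  60.1] [19.9 79.3 74.8]
TP fulc 61 [-29.9 -50.8  27.2] [-43.9 -79.4  24.1] [-15.9 -20.7  33.5]
TP shim 91 [-244.2   71.8   18.8] [-262.2   57.    14.1] [-226.5   87.1   23.6]
TP hook 2 [-253.1  -49.1   43.2] [-253.4  -63.8   41.6] [-252.8  -34.3   44.9]
TP plateF 338 [10.3  0.7 68.6] [  0.8 -79.   60. ] [20.  79.2 74.7]
```

Stand-frame calibration confirmed (hook and fulcrum within 1 mm). Lower, then slide in.

drive_tool(
  targets=[
    [0,[-0.0037,0.0004,0.0113],[0,0,0]],
    [0,[-0.0037,0.0004,0.0113],[0,0,0]],
    [0,[-0.0037,0.0004,0.0113],[0,0,0]],
    [0,[-0.0037,0.0004,0.0113],[0,0,0]],
    [0,[-0.0037,0.0004,0.0113],[0,0,0]],
    [0,[0,0,0],[0,0,0]],
  ],
)

```text
time_s: 8.82
tool_pos: [0.5081, -0.1256, 0.0668]
ee_rot: [-0.104, -0.666, 0.733, -0.094]
wrist_force: [-0.3, -0.2, -3.3]
gripper_width: 0.0162
gripper_force: 88.3
```

drive_tool(
  targets=[
    [0,[-0.008,0,-0.0015],[0,0,0]],
    [0,[-0.008,0,-0.0015],[0,0,0]],
    [0,[-0.008,0,-0.0015],[0,0,0]],
    [0,[-0.008,0,-0.0015],[0,0,0]],
    [0,[0,0,0],[0,0,0]],
  ],
)

```text
time_s: 9.23
tool_pos: [0.5132, -0.0912, 0.0665]
ee_rot: [-0.102, -0.667, 0.731, -0.096]
wrist_force: [0.2, 0.4, -3.6]
gripper_width: 0.016
gripper_force: 88.3
```

Run:
```python
from plan import *
barnow()
t=np.array([np.cos(-.14),np.sin(-.14)])
twist(*goal(np.array([-30,-50,30]),-.14,.28),5)
```

```text
t 9.23 bend stand [-59.9 -45.4  33.4] yaw -0.138 pitch 0.281 roll -0.004 tail [-263.4  -17.1   96.9] F [ 0.2  0.4 -3.6] w 0.016 gf 88
5 rows shift [-0.006, -0.0, -0.001] turn [-0.001, -0.0003, 0.0003] |v|mm 6.1 deg 0.06
```

drive_tool(
  targets=[
    [0,[-0.006,0,-0.001],[0,0,0]],
    [0,[-0.006,0,-0.001],[0,0,0]],
    [0,[-0.006,0,-0.001],[0,0,0]],
    [0,[-0.006,0,-0.001],[0,0,0]],
    [0,[-0.006,0,-0.001],[0,0,0]],
    [0,[0,0,0],[0,0,0]],
    [0,[0,0,0],[0,0,0]],
  ],
)

```text
time_s: 9.82
tool_pos: [0.5155, -0.0626, 0.0625]
ee_rot: [-0.103, -0.667, 0.732, -0.096]
wrist_force: [0.0, -0.6, -2.9]
gripper_width: 0.0161
gripper_force: 88.3
```

Run:
```python
from plan import *
barnow()
twist(*goal(np.array([-30,-50,28]),-.14,.14),10)
```

```text
t 9.82 bend stand [-31.4 -49.3  29.3] yaw -0.139 pitch 0.282 roll -0.003 tail [-234.8  -20.7   93. ] F [ 0.  -0.6 -2.9] w 0.0161 gf 88
10 rows shift [-0.0003, -0.0, 0.0021] turn [-0.0004, -0.0142, 0.0001] |v|mm 2.1 deg 0.82
```

drive_tool(
  targets=[
    [0,[-0.0003,0,0.0021],[0,-0.0142,0]],
    [0,[-0.0003,0,0.0021],[0,-0.0142,0]],
    [0,[-0.0003,0,0.0021],[0,-0.0142,0]],
    [0,[-0.0003,0,0.0021],[0,-0.0142,0]],
    [0,[-0.0003,0,0.0021],[0,-0.0142,0]],
    [0,[-0.0003,0,0.0021],[0,-0.0142,0]],
    [0,[-0.0003,0,0.0021],[0,-0.0142,0]],
    [0,[-0.0003,0,0.0021],[0,-0.0142,0]],
    [0,[-0.0003,0,0.0021],[0,-0.0142,0]],
    [0,[-0.0003,0,0.0021],[0,-0.0142,0]],
  ],
)

```text
time_s: 10.65
tool_pos: [0.5159, -0.065, 0.0427]
ee_rot: [-0.05, -0.672, 0.737, -0.049]
wrist_force: [-4.0, 1.0, 10.7]
gripper_width: 0.0156
gripper_force: 90.1
```

```bash
cat >> plan.py <<'E'
def plate():
    "plate angle from top camera"
    X=cloud(eyes.camera('top')).reshape(-1,3); Q=inv_all(X)
    k=(Q[:,0]>5)&(Q[:,0]<150)&(abs(Q[:,1])<75)&(Q[:,2]>60)&(Q[:,2]<88); q=Q[k]
    for _ in range(4):
        a=np.polyfit(q[:,0],q[:,2],1); q=q[abs(q[:,2]-np.polyval(a,q[:,0]))<4]
    print('plate angle',round(-a[0],4),'front top z',round(a[1],1))
def inv_all(X):
    c,s=np.cos(TH),np.sin(TH); d=(X[:,:2]-T0)*1e3
    return np.stack([c*d[:,0]+s*d[:,1],-s*d[:,0]+c*d[:,1],X[:,2]*1e3],1)
E
python3 - <<'E'
from plan import *
barnow(); plate()
twist(*goal(np.array([-30,-50,28]),-.14,-.012),10)
E
```

```text
t 10.65 bend stand [-30.6 -50.   29.1] yaw -0.14 pitch 0.14 roll -0.005 tail [-240.8  -20.4   63.1] F [-4.   1.  10.7] w 0.0156 gf 90
plate angle 0.0003 front top z 70.2
10 rows shift [-0.0002, 0.0, 0.0022] turn [-0.0005, -0.0151, 0.0] |v|mm 2.2 deg 0.87
```

drive_tool(
  targets=[
    [0,[-0.0002,0,0.0022],[0,-0.0151,0]],
    [0,[-0.0002,0,0.0022],[0,-0.0151,0]],
    [0,[-0.0002,0,0.0022],[0,-0.0151,0]],
    [0,[-0.0002,0,0.0022],[0,-0.0151,0]],
    [0,[0,0,0],[0,0,0]],
  ],
)

```text
time_s: 11.12
tool_pos: [0.5163, -0.0657, 0.0342]
ee_rot: [-0.028, -0.673, 0.739, -0.029]
wrist_force: [-2.0, 0.9, 10.6]
gripper_width: 0.0158
gripper_force: 90.3
```

Run:
```python
from plan import *
import chk; chk.chk('c2'); plate()
twist(*goal(np.array([-30,-50,28]),-.14,-.012),8)
```

```text
t 11.12 bend stand [-30.7 -50.4  29. ] yaw -0.139 pitch 0.08 roll -0.006 tail [-242.6  -20.6   50.2] F [-2.   0.9 10.6] w 0.0158 gf 90
wrist -230 -195 3281 bar-frame [-212.6   -2.9    8.6] y [-10.3   4.4]
side -230 -195 48 bar-frame [-212.7    1.2    8.5] y [-9.2  7.6]
side -85 -50 38 bar-frame [-66.9   4.3   7.2] y [-5.6  9.9]
side -50 -5 56 bar-frame [-27.5   2.7   6.9] y [-6.3  9.2]
side 5 57 42 bar-frame [21.   3.5  7.5] y [-9.6 10.3]
top -230 -195 49 bar-frame [-215.7    0.6    7.9] y [-12.1   7.4]
top -50 -5 28 bar-frame [-13.2   2.9   6.1] y [-5.7  9.9]
top 5 57 54 bar-frame [17.   1.   5.7] y [-9.3  9.6]
plate angle 0.0222 front top z 73.8
8 rows shift [-0.0002, 0.0001, 0.0018] turn [-0.0008, -0.0116, 0.0001] |v|mm 1.8 deg 0.67
```

drive_tool(
  targets=[
    [0,[-0.0002,0,0.0018],[0,-0.0116,0]],
    [0,[-0.0002,0,0.0018],[0,-0.0116,0]],
    [0,[-0.0002,0,0.0018],[0,-0.0116,0]],
    [0,[-0.0002,0,0.0018],[0,-0.0116,0]],
    [0,[-0.0002,0,0.0018],[0,-0.0116,0]],
    [0,[-0.0002,0,0.0018],[0,-0.0116,0]],
    [0,[-0.0002,0,0.0018],[0,-0.0116,0]],
    [0,[-0.0002,0,0.0018],[0,-0.0116,0]],
    [0,[0,0,0],[0,0,0]],
    [0,[0,0,0],[0,0,0]],
  ],
)

```text
time_s: 12.15
tool_pos: [0.5168, -0.0658, 0.0204]
ee_rot: [0.006, -0.673, 0.739, 0.001]
wrist_force: [-4.0, -5.0, 13.0]
gripper_width: 0.0159
gripper_force: 90.8
```

Run:
```python
from plan import *
import chk; chk.chk('c3'); plate()
w=np.load('c3.npz')
for nm in('P','SP'):
    Q=inv_all(w[nm].reshape(-1,3))
    k=(Q[:,0]>-264)&(Q[:,0]<-228)&(Q[:,1]>-36)&(Q[:,1]<0)&(Q[:,2]>15)&(Q[:,2]<60); print(nm,'tail top',k.sum(),np.median(Q[k],0).round(1),np.percentile(Q[k,1],[3,97]).round(1))
    k=(Q[:,0]>-264)&(Q[:,0]<-228)&(Q[:,1]>-70)&(Q[:,1]<-37)&(Q[:,2]>40)&(Q[:,2]<55); print(nm,'hook top',k.sum(),np.median(Q[k],0).round(1),np.percentile(Q[k],[3,97],axis=0).round(1).tolist())
```

```text
t 12.15 bend stand [-31.  -50.9  27.7] yaw -0.139 pitch -0.01 roll -0.007 tail [-243.9  -21.    29.6] F [-4. -5. 13.] w 0.0159 gf 91
wrist -230 -195 3312 bar-frame [-212.3   -3.3    8.1] y [-10.8   4.1]
side -230 -195 52 bar-frame [-212.2    0.     7.9] y [-12.5   6.2]
side -85 -50 40 bar-frame [-65.5   2.3   7.7] y [-7.7 11.1]
side -50 -5 57 bar-frame [-27.    2.5   7.8] y [-6.9  9.8]
side 5 57 42 bar-frame [22.5  1.8  9.2] y [-6.6  9.5]
top -50 -5 81 bar-frame [-26.9   2.8   6.9] y [-5.8  9.9]
top 5 57 50 bar-frame [17.7  2.5  7.4] y [-6.2 10.3]
plate angle 0.066 front top z 80.1
P tail top 3351 [-246.1  -23.9   33.7] [-32.3 -15.7]
P hook top 4184 [-246.1  -52.9   45.4] [[-255.4, -69.0, 44.1], [-236.9, -37.9, 46.6]]
SP tail top 63 [-247.5  -21.2   34.3] [-34.4 -12.9]
SP hook top 47 [-245.2  -53.3   46.5] [[-254.6, -69.6, 41.3], [-235.2, -39.0, 50.0]]
```

Plate at 0.066. The tail top is at z 33.7, inside the throat window, and clear of the hook at y -24. Next I'll swing the tail into the throat.

Run:
```python
from plan import *
twist(*goal(np.array([-31,-50.9,27.7]),-.012,-.010),8)
```

```text
8 rows shift [-0.0, -0.0022, 0.0] turn [-0.001, -0.0001, -0.0159] |v|mm 2.2 deg 0.91
```

drive_tool(
  targets=[
    [0,[0,-0.0022,0],[0,0,-0.0159]],
    [0,[0,-0.0022,0],[0,0,-0.0159]],
    [0,[0,-0.0022,0],[0,0,-0.0159]],
    [0,[0,-0.0022,0],[0,0,-0.0159]],
    [0,[0,0,0],[0,0,0]],
  ],
)

```text
time_s: 12.77
tool_pos: [0.5252, -0.0663, 0.0202]
ee_rot: [0.006, -0.696, 0.718, 0.001]
wrist_force: [-3.7, -4.3, 12.3]
gripper_width: 0.0157
gripper_force: 90.5
```

drive_tool(
  targets=[
    [0,[0,-0.0022,0],[0,0,-0.0159]],
    [0,[0,-0.0022,0],[0,0,-0.0159]],
    [0,[0,-0.0022,0],[0,0,-0.0159]],
    [0,[0,-0.0022,0],[0,0,-0.0159]],
    [0,[0,0,0],[0,0,0]],
    [0,[0,0,0],[0,0,0]],
  ],
)

```text
time_s: 13.27
tool_pos: [0.5356, -0.0664, 0.0207]
ee_rot: [-0.007, 0.719, -0.695, 0.0]
wrist_force: [-0.3, -3.0, 11.2]
gripper_width: 0.0157
gripper_force: 90.2
```

Run:
```python
from plan import *
import chk; chk.chk('c4'); plate()
w=np.load('c4.npz')
Q=inv_all(w['P'].reshape(-1,3))
for a,b in((-268,-257),(-232,-222)):
    k=(Q[:,0]>a)&(Q[:,0]<b)&(Q[:,1]>-75)&(Q[:,1]<-10)&(Q[:,2]>20)&(Q[:,2]<40); print('tail',a,k.sum(),np.median(Q[k],0).round(1) if k.sum() else '',np.percentile(Q[k,1],[3,97]).round(1) if k.sum() else '')
cv2.imwrite('pics/c4.png',cv2.resize(w['im'],(784,588))[:,:,::-1])
```

```text
t 13.27 bend stand [-31.2 -52.1  27.9] yaw -0.013 pitch -0.009 roll -0.01 tail [-246.3  -49.2   30. ] F [-0.3 -3.  11.2] w 0.0157 gf 90
wrist -230 -195 1377 bar-frame [-202.5   -2.     8.3] y [-9.8  5.9]
side -230 -195 50 bar-frame [-216.8    4.7   10.5] y [-12.9  15.1]
side -85 -50 47 bar-frame [-67.6   1.6   7.1] y [-8.7  8.4]
side -50 -5 57 bar-frame [-28.    0.9   7.2] y [-7.9  9.3]
side 5 57 40 bar-frame [22.9  0.5  9. ] y [-10.2   7.1]
top -50 -5 73 bar-frame [-26.1   0.6   6.2] y [-7.2  8.3]
top 5 57 57 bar-frame [18.4  0.2  6.1] y [-8.9 10. ]
plate angle 0.065 front top z 79.8
tail -268 960 [-262.6  -51.    34.2] [-58.4 -43.6]
tail -232 916 [-227.   -51.4   34.3] [-58.9 -43.9]
```

View pics/c4.png

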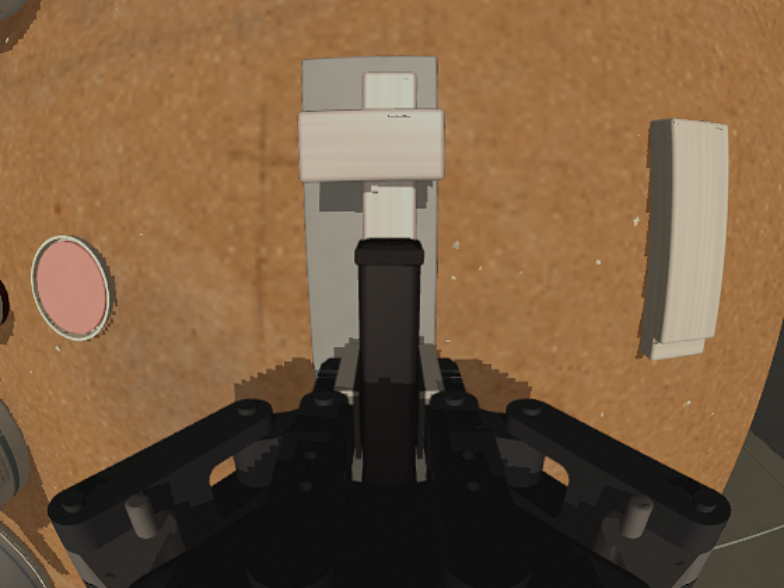

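The tail is fully under the hook, with 1.8 mm to spare. I'll ease it up, then release and retreat.

drive_tool(
  targets=[
    [0,[0,0,-0.0004],[0,0.003,0]],
    [0,[0,0,-0.0004],[0,0.003,0]],
    [0,[0,0,-0.0004],[0,0.002,0]],
    [0,[0,0,0],[0,0,0]],
    [0,[0,0,0],[0,0,0]],
  ],
)

```text
time_s: 13.88
tool_pos: [0.5357, -0.0666, 0.0219]
ee_rot: [-0.004, 0.719, -0.695, 0.003]
wrist_force: [-1.5, -3.6, 10.7]
gripper_width: 0.0162
gripper_force: 90.1
```

drive_tool(
  targets=[
    [0.15,[0,0,0],[0,0,0]],
    [0.2,[0,0,0],[0,0,0]],
    [0.3,[0,0,0],[0,0,0]],
    [0.45,[0,0,0],[0,0,0]],
    [0.5,[0,0,0],[0,0,0]],
    [0.5,[0,0,0],[0,0,0]],
  ],
)

```text
time_s: 14.38
tool_pos: [0.5328, -0.0642, 0.0192]
ee_rot: [-0.004, 0.719, -0.695, -0.0]
wrist_force: [0.3, 0.7, 0.0]
gripper_width: 0.0428
gripper_force: 0.0
```

Run:
```python
from plan import *
barnow(); plate()
```

```text
t 14.38 bend stand [-28.9 -49.2  25.9] yaw -0.012 pitch -0.005 roll -0.005 tail [-243.9  -46.6   28.8] F [0.3 0.7 0. ] w 0.0428 gf 0
plate angle 0.0588 front top z 79.1
```

The plate holds by itself at about 0.06. On to the shim.

Run:
```python
from plan import *
w=np.load('c4.npz'); Q=inv_all(w['P'].reshape(-1,3))
k=(Q[:,0]>-300)&(Q[:,0]<-120)&(Q[:,1]>40)&(Q[:,1]<110)&(Q[:,2]>15.5)&(Q[:,2]<22); q=Q[k]
r=cv2.minAreaRect(q[:,:2].astype(np.float32)); print(k.sum(),r,np.median(q[:,2]),np.percentile(q[:,0],[1,99]))
a=np.polyfit(q[:,0],q[:,1],1); print('yaw fit',a[0])
k2=(Q[:,0]>-300)&(Q[:,0]<-120)&(Q[:,1]>40)&(Q[:,1]<110)&(Q[:,2]>10)&(Q[:,2]<14); print('nose',np.percentile(Q[k2,0],[2,98]))
o,R,p=tool(); print(p,R.round(3).tolist())
```

```text
6474 ((-219.57449340820312, 70.44718933105469), (90.18172454833984, 32.05418395996094), 3.184539556503296) 18.22152799565234 [-263.42066779 -176.14517427]
yaw fit 0.04877312976528706
nose [-260.41534474 -165.33494345]
[ 0.53284705 -0.06417736  0.01916173] [[0.034, -0.999, 0.005], [-0.999, -0.034, 0.005], [-0.005, -0.005, -1.0]]
```

drive_tool(
  targets=[
    [0.5,[0,0,-0.006],[0,0,0]],
    [0.5,[0,0,-0.015],[0,0,0]],
    [0.5,[0,0,-0.025],[0,0,0]],
    [0.5,[0,0,-0.035],[0,0,0]],
    [0.5,[0,0,-0.03],[0,0,0]],
    [0.55,[0,0,0],[0,0,0]],
  ],
)

```text
time_s: 14.93
tool_pos: [0.5363, -0.0658, 0.137]
ee_rot: [-0.006, 0.719, -0.695, 0.005]
wrist_force: [0.6, -0.1, 0.6]
gripper_width: 0.0467
gripper_force: 0.0
```

```bash
cat >> plan.py <<'E'
def flat(x,y,z,yaw):  # TCP at stand mm x,y and world z (mm), level
    return barR(yaw,0)@F, st(x,y,z)
E
python3 - <<'E'
from plan import *
g=flat(-251.5,68.7,70,.053); twist(*g,7)
E
```

```text
7 rows shift [0.0113, 0.0175, 0.0094] turn [-0.0021, 0.0002, -0.0092] |v|mm 22.9 deg 0.54
```

drive_tool(
  targets=[
    [0.6,[0.0113,0.0175,0.0094],[-0.0021,0.0002,-0.0092]],
    [0.6,[0.0113,0.0175,0.0094],[-0.0021,0.0002,-0.0092]],
    [0.6,[0.0113,0.0175,0.0094],[-0.0021,0.0002,-0.0092]],
    [0.6,[0.0113,0.0175,0.0094],[-0.0021,0.0002,-0.0092]],
    [0.6,[0.0113,0.0175,0.0094],[-0.0021,0.0002,-0.0092]],
    [0.6,[0.0113,0.0175,0.0094],[-0.0021,0.0002,-0.0092]],
    [0.6,[0.0113,0.0175,0.0094],[-0.0021,0.0002,-0.0092]],
    [0.6,[0,0,0],[0,0,0]],
    [0.6,[0,0,0],[0,0,0]],
  ],
)

```text
time_s: 15.68
tool_pos: [0.4142, -0.1512, 0.0641]
ee_rot: [0.002, 0.74, -0.672, -0.005]
wrist_force: [0.0, -0.1, -0.6]
gripper_width: 0.0509
gripper_force: 0.0
```

Run:
```python
from plan import *
o,R,p=tool(); print(inv(p).round(1),p.round(4),o['wrist_force'])
g=flat(-251.5,68.7,-2,.053); twist(*g,6)
plate()
```

```text
[-250.2   74.    64.1] [ 0.4142 -0.1512  0.0641] [ 0.02053708 -0.09310537 -0.62335883]
6 rows shift [0.0003, -0.0009, 0.011] turn [0.0017, 0.0007, -0.0004] |v|mm 11.1 deg 0.11
plate angle 0.0603 front top z 79.2
```

drive_tool(
  targets=[
    [0.6,[0.0003,-0.0009,0.011],[0.0017,0,0]],
    [0.6,[0.0003,-0.0009,0.011],[0.0017,0,0]],
    [0.6,[0.0003,-0.0009,0.011],[0.0017,0,0]],
    [0.6,[0.0003,-0.0009,0.011],[0.0017,0,0]],
    [0.6,[0.0003,-0.0009,0.011],[0,0,0]],
    [0.6,[0.0003,-0.0009,0.008],[0,0,0]],
    [0.6,[0,0,0],[0,0,0]],
    [0.6,[0,0,0],[0,0,0]],
  ],
)

```text
time_s: 16.4
tool_pos: [0.4207, -0.1519, 0.0014]
ee_rot: [-0.0, 0.741, -0.671, -0.002]
wrist_force: [-0.4, -0.6, 0.5]
gripper_width: 0.0513
gripper_force: 0.0
```

Run:
```python
from plan import *
o,R,p=tool(); print(inv(p).round(1),R.round(3).tolist(),o['wrist_force'])
twist(*flat(-251.5,68.7,-2,.053),1)
c,P,C,D=wrist(); G=((P-p)@R).reshape(-1,3)*1e3
k=(abs(G[:,1])<22)&(G[:,0]>5)&(G[:,0]<30)&(G[:,2]<-10)&(G[:,2]>-35)
print('shim y range in tool',np.percentile(G[k,1],[2,98]) ,np.median(G[k,2]), 'tail end x',np.percentile(G[k,0],98))
```

```text
[-251.3   67.5    1.4] [[0.099, -0.995, -0.003], [-0.995, -0.099, 0.003], [-0.004, 0.003, -1.0]] [-0.39929346 -0.56484501  0.52536765]
1 rows shift [0.0002, 0.0012, 0.0034] turn [0.0026, 0.0037, 0.0003] |v|mm 3.7 deg 0.26
shim y range in tool [-12.65643888  15.85859918] -16.597048161766544 tail end x 13.341703989084614
```

drive_tool(
  targets=[
    [0.6,[0,0.0015,0.002],[0,0,0]],
    [0.6,[0,0,0],[0,0,0]],
    [0,[0,0,0],[0,0,0]],
    [0,[0,0,0],[0,0,0]],
    [0,[0,0,0],[0,0,0]],
    [0,[0,0,0],[0,0,0]],
    [0,[0,0,0],[0,0,0]],
  ],
  squeeze=60,
)

```text
time_s: 17.03
tool_pos: [0.4191, -0.1526, 0.0001]
ee_rot: [-0.0, 0.741, -0.671, -0.002]
wrist_force: [-0.8, 1.2, 5.0]
gripper_width: 0.0284
gripper_force: 59.5
```

drive_tool(
  targets=[
    [0,[0,0,-0.005],[0,0,0]],
    [0,[0,0,-0.015],[0,0,0]],
    [0,[0,0,-0.02],[0,0,0]],
    [0,[0,0,-0.02],[0,0,0]],
    [0,[0,0,0],[0,0,0]],
    [0,[0,0,0],[0,0,0]],
  ],
)

```text
time_s: 17.53
tool_pos: [0.4199, -0.1532, 0.0604]
ee_rot: [-0.0, 0.741, -0.671, -0.001]
wrist_force: [-0.3, -0.2, -1.7]
gripper_width: 0.0284
gripper_force: 59.4
```

```bash
cat >> plan.py <<'E'
def shim():
    "held shim in tool frame"
    o,R,p=tool(); c,P,C,D=wrist(); S=cloud(eyes.camera('side')); T=cloud(eyes.camera('top'))
    print('t',round(o['time_s'],2),'tcp stand',inv(p).round(1),'F stand',np.round([*(barR(0,0).T@np.array(o['wrist_force']))],1),'w',round(o['gripper_width'],4),'gf',round(o['gripper_force']))
    for nm,X in(('wrist',P),('side',S),('top',T)):
        G=((X-p)@R).reshape(-1,3)*1e3
        for lo,hi in((3,25),(-70,-30),(-86,-77)):
            k=(abs(G[:,1])<22)&(G[:,0]>lo)&(G[:,0]<hi)&(G[:,2]<12)&(G[:,2]>-32)
            if k.sum()>6: print(nm,lo,hi,k.sum(),np.median(G[k],0).round(1),'y',np.percentile(G[k,1],[3,97]).round(1),'x',np.percentile(G[k,0],[2,98]).round(1))
E
python3 -c "
from plan import *
shim()"
```

```text
t 17.53 tcp stand [-252.5   68.3   60.4] F stand [-0.2  0.4 -1.7] w 0.0284 gf 59
wrist 3 25 2840 [ 11.9  -0.8 -18. ] y [-19.8  18.4] x [ 3.5 12.8]
wrist -70 -30 875 [-34.7  -0.7 -17.9] y [-14.3  12.9] x [-40.  -30.2]
side 3 25 42 [  8.6  -1.6 -17.8] y [-16.4  21.3] x [ 3.3 10.6]
side -70 -30 115 [-52.6  12.2 -17. ] y [-11.1  19.2] x [-68.8 -31. ]
side -86 -77 25 [-81.    8.8 -12.1] y [-11.4  15.9] x [-85.4 -77.1]
```

```bash
python3 -c "
from plan import *
twist(*flat(-107,45.6,50,0),6)"
```

```text
6 rows shift [-0.0239, -0.0048, 0.0015] turn [0.0007, 0.0007, 0.0087] |v|mm 24.5 deg 0.5
```

drive_tool(
  targets=[
    [0,[-0.0239,-0.0048,0],[0.0007,0.0007,0.0087]],
    [0,[-0.0239,-0.0048,0],[0.0007,0.0007,0.0087]],
    [0,[-0.0239,-0.0048,0],[0.0007,0.0007,0.0087]],
    [0,[-0.0239,-0.0048,0],[0.0007,0.0007,0.0087]],
    [0,[-0.0239,-0.0048,0],[0.0007,0.0007,0.0087]],
    [0,[-0.0239,-0.0048,0],[0.0007,0.0007,0.0087]],
    [0,[0,0,0],[0,0,0]],
    [0,[0,0,0],[0,0,0]],
  ],
)

```text
time_s: 18.35
tool_pos: [0.4357, -0.0063, 0.0586]
ee_rot: [0.0, 0.724, -0.689, 0.0]
wrist_force: [0.0, -0.1, -0.9]
gripper_width: 0.0283
gripper_force: 59.4
```

```bash
python3 -c "
from plan import *
shim(); plate()
S=eyes.camera('side'); Q=inv_all(cloud(S).reshape(-1,3))
# nose region of shim in stand coords
for lo,hi in((-60,-30),(-28,-20)):
    k=(Q[:,0]>lo)&(Q[:,0]<hi)&(Q[:,1]>15)&(Q[:,1]<80)&(Q[:,2]>60)&(Q[:,2]<85)
    if k.sum()>3: print('shim stand',lo,k.sum(),np.median(Q[k],0).round(1),np.percentile(Q[k,1],[3,97]).round(1))
k=(Q[:,0]>-7)&(Q[:,0]<-1)&(Q[:,1]>10)&(Q[:,1]<80)&(Q[:,2]>23.5)&(Q[:,2]<29); print('rails y',np.sort(Q[k,1]).round(0))
twist(*flat(-107,45.6,23,0),4)
print(tool()[1].round(3).tolist())
"
```

```text
t 18.35 tcp stand [-106.5   45.8   58.6] F stand [-0.1 -0.  -0.9] w 0.0283 gf 59
wrist 3 25 2825 [ 11.8  -0.9 -17.9] y [-19.9  18.4] x [ 3.5 12.8]
wrist -70 -30 883 [-34.8  -0.8 -17.9] y [-14.3  12.9] x [-40.2 -30.1]
side 3 25 54 [  9.7   1.4 -18.4] y [-18.3  20.4] x [ 3.5 13.2]
side -70 -30 75 [-56.   13.1 -16.7] y [-12.1  18. ] x [-69.7 -32.6]
side -86 -77 19 [-81.6   8.1 -13.2] y [-12.3  16.4] x [-85.3 -77.2]
plate angle 0.0607 front top z 79.4
shim stand -60 76 [-42.6  54.7  76.3] [33.5 63.8]
shim stand -28 16 [-23.3  55.   71.6] [34.3 60.7]
rails y [47. 64. 67. 73. 77.]
4 rows shift [-0.0004, 0.0001, 0.0091] turn [-0.0003, -0.0002, -0.0003] |v|mm 9.1 deg 0.03
[[0.045, -0.999, 0.001], [-0.999, -0.045, -0.001], [0.001, -0.001, -1.0]]
```

drive_tool(
  targets=[
    [0,[0,0,0.0095],[0,0,0]],
    [0,[0,0,0.0095],[0,0,0]],
    [0,[0,0,0.009],[0,0,0]],
    [0,[0,0,0.008],[0,0,0]],
    [0,[0,0,0],[0,0,0]],
    [0,[-0.008,0,0],[0,0,0]],
    [0,[-0.008,0,0],[0,0,0]],
    [0,[-0.008,0,0],[0,0,0]],
    [0,[0,0,0],[0,0,0]],
  ],
)

```text
time_s: 19.35
tool_pos: [0.4356, 0.0181, 0.0239]
ee_rot: [-0.001, 0.724, -0.69, 0.001]
wrist_force: [-1.0, -0.5, -1.4]
gripper_width: 0.0282
gripper_force: 59.4
```

```bash
python3 -c "
from plan import *
shim()
twist(*flat(-45,45.6,21.5,0),6)
T=eyes.camera('top');S=eyes.camera('side')
a=cv2.resize(S['image'][175:250,150:260],(792,540),interpolation=2)
cv2.imwrite('pics/s5.png',a[:,:,::-1])
"
```

```text
t 19.35 tcp stand [-82.1  44.8  23.9] F stand [-0.5  1.  -1.4] w 0.0282 gf 59
wrist 3 25 2831 [ 11.8  -0.9 -17.9] y [-19.8  18.5] x [ 3.5 12.8]
wrist -70 -30 1247 [-36.5  -0.8 -17.6] y [-20.6  20.4] x [-54.7 -30.3]
side 3 25 48 [  9.6   0.7 -17.4] y [-18.1  21.3] x [ 4.5 12.2]
side -70 -30 94 [-55.4  13.9  -9.6] y [-10.3  20.8] x [-69.2 -32.3]
side -86 -77 40 [-83.3   6.7 -14.7] y [-15.9  19.4] x [-86.  -77.5]
6 rows shift [-0.0064, 0.0002, 0.0004] turn [-0.0004, -0.0002, 0.0002] |v|mm 6.4 deg 0.03
```

View pics/s5.png

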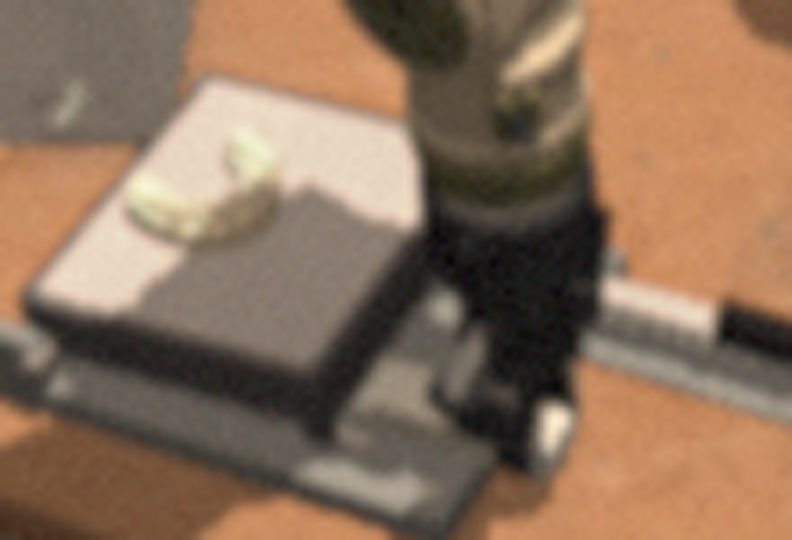

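drive_tool(
  targets=[
    [0,[-0.0065,0.0002,0.0005],[0,0,0]],
    [0,[-0.0065,0.0002,0.0005],[0,0,0]],
    [0,[-0.0065,0.0002,0.0005],[0,0,0]],
    [0,[-0.0065,0.0002,0.0005],[0,0,0]],
    [0,[0,0,0],[0,0,0]],
  ],
)

```text
time_s: 20.02
tool_pos: [0.4331, 0.0437, 0.0214]
ee_rot: [-0.0, 0.724, -0.69, 0.0]
wrist_force: [0.2, -0.1, -0.0]
gripper_width: 0.0284
gripper_force: 59.4
```

drive_tool(
  targets=[
    [0,[-0.002,0,0],[0,0,0]],
    [0,[-0.002,0,0],[0,0,0]],
    [0,[-0.002,0,0],[0,0,0]],
    [0,[0,0,0],[0,0,0]],
  ],
)

```text
time_s: 20.35
tool_pos: [0.4333, 0.0487, 0.0216]
ee_rot: [-0.0, 0.723, -0.69, 0.001]
wrist_force: [-0.6, -0.4, -1.1]
gripper_width: 0.0286
gripper_force: 59.4
```

drive_tool(
  targets=[
    [0,[-0.001,0,0.0005],[0,0,0]],
    [0,[-0.001,0,0.0005],[0,0,0]],
    [0,[-0.001,0,0],[0,0,0]],
    [0,[-0.001,0,0],[0,0,0]],
    [0,[0,0,0],[0,0,0]],
  ],
)

```text
time_s: 20.77
tool_pos: [0.4333, 0.0525, 0.0206]
ee_rot: [-0.0, 0.723, -0.69, 0.001]
wrist_force: [0.7, -0.2, -1.4]
gripper_width: 0.0283
gripper_force: 59.5
```

drive_tool(
  targets=[
    [0,[-0.001,0,0],[0,0,0]],
    [0,[-0.001,0,0],[0,0,0]],
    [0,[-0.001,0,0],[0,0,0]],
    [0,[0,0,0],[0,0,0]],
  ],
)

```text
time_s: 21.1
tool_pos: [0.433, 0.0556, 0.0206]
ee_rot: [-0.0, 0.723, -0.69, 0.001]
wrist_force: [-0.9, 1.1, -1.7]
gripper_width: 0.0282
gripper_force: 59.5
```

drive_tool(
  targets=[
    [0,[-0.001,0,0],[0,0,0]],
    [0,[-0.001,0,0],[0,0,0]],
    [0,[-0.001,0,0],[0,0,0]],
    [0,[0,0,0],[0,0,0]],
  ],
)

```text
time_s: 21.43
tool_pos: [0.4329, 0.0586, 0.0206]
ee_rot: [-0.0, 0.723, -0.69, 0.001]
wrist_force: [-0.9, 0.7, -1.8]
gripper_width: 0.028
gripper_force: 59.5
```

drive_tool(
  targets=[
    [0,[-0.001,0,0],[0,0,0]],
    [0,[-0.001,0,0],[0,0,0]],
    [0,[-0.001,0,0],[0,0,0]],
    [0,[0,0,0],[0,0,0]],
  ],
)

```text
time_s: 21.77
tool_pos: [0.4327, 0.0616, 0.0206]
ee_rot: [-0.0, 0.723, -0.69, 0.001]
wrist_force: [-0.0, 0.7, -0.2]
gripper_width: 0.0285
gripper_force: 59.5
```

drive_tool(
  targets=[
    [0,[-0.001,0,0],[0,0,0]],
    [0,[-0.001,0,0],[0,0,0]],
    [0,[-0.001,0,0],[0,0,0]],
    [0,[0,0,0],[0,0,0]],
  ],
)

```text
time_s: 22.1
tool_pos: [0.4326, 0.0646, 0.0206]
ee_rot: [-0.0, 0.723, -0.69, 0.001]
wrist_force: [0.1, 0.3, -0.4]
gripper_width: 0.0285
gripper_force: 59.5
```

drive_tool(
  targets=[
    [0,[-0.001,0,0],[0,0,0]],
    [0,[-0.001,0,0],[0,0,0]],
    [0,[0,0,0],[0,0,0]],
  ],
)

```text
time_s: 22.35
tool_pos: [0.4325, 0.0666, 0.0206]
ee_rot: [-0.0, 0.723, -0.69, 0.001]
wrist_force: [0.5, 0.0, -0.5]
gripper_width: 0.0284
gripper_force: 59.5
```

drive_tool(
  targets=[
    [0,[-0.001,0,0],[0,0,0]],
    [0,[-0.001,0,0],[0,0,0]],
    [0,[0,0,0],[0,0,0]],
  ],
)

```text
time_s: 22.6
tool_pos: [0.4324, 0.0686, 0.0205]
ee_rot: [-0.0, 0.723, -0.69, 0.001]
wrist_force: [0.7, 0.3, -0.5]
gripper_width: 0.0285
gripper_force: 59.5
```

drive_tool(
  targets=[
    [0,[-0.001,0,0],[0,0,0]],
    [0,[-0.001,0,0],[0,0,0]],
    [0,[0,0,0],[0,0,0]],
  ],
)

```text
time_s: 22.85
tool_pos: [0.4323, 0.0705, 0.0206]
ee_rot: [-0.0, 0.723, -0.69, 0.001]
wrist_force: [0.1, 1.2, -1.5]
gripper_width: 0.0281
gripper_force: 59.5
```

```bash
python3 -c "
from plan import *
shim(); plate()"
```

```text
t 22.85 tcp stand [-29.6  45.6  20.6] F stand [ 1.2 -0.2 -1.5] w 0.0281 gf 59
wrist 3 25 5371 [12.4 -0.4 -4.7] y [-20.4  20.1] x [ 3.8 24.4]
wrist -70 -30 854 [-33.4  -0.3 -17.6] y [-20.3  20.3] x [-47.9 -30.1]
side 3 25 99 [10.9  0.5 -4.1] y [-21.3  20.9] x [ 4.8 24.8]
side -70 -30 9 [-36.   15.8  -5.3] y [13.5 17.7] x [-40.6 -31.5]
plate angle 0.0604 front top z 79.2
```

drive_tool(
  targets=[
    [0,[-0.001,0,0],[0,0,0]],
    [0,[-0.001,0,0],[0,0,0]],
    [0,[0,0,0],[0,0,0]],
  ],
)

```text
time_s: 23.3
tool_pos: [0.4322, 0.0707, 0.0206]
ee_rot: [0.001, 0.723, -0.691, 0.002]
wrist_force: [-0.9, -7.5, -0.3]
gripper_width: 0.0283
gripper_force: 59.6
```

drive_tool(
  targets=[
    [0,[-0.001,0,0],[0,0,0]],
    [0,[0,0,0],[0,0,0]],
  ],
)

```text
time_s: 23.47
tool_pos: [0.4322, 0.0708, 0.0207]
ee_rot: [0.002, 0.723, -0.691, 0.003]
wrist_force: [-1.4, -12.5, 1.1]
gripper_width: 0.0282
gripper_force: 59.7
```

drive_tool(
  targets=[
    [0,[-0.001,0,0],[0,0,0]],
    [0,[0,0,0],[0,0,0]],
  ],
)

```text
time_s: 23.63
tool_pos: [0.4321, 0.0708, 0.0207]
ee_rot: [0.003, 0.723, -0.691, 0.004]
wrist_force: [-2.4, -15.2, 1.4]
gripper_width: 0.0283
gripper_force: 59.7
```

Firm contact: 7.5 N, then 12.5 N, then 15.2 N, with no further travel. I'll ease back a little and let go.

drive_tool(
  targets=[
    [0,[0.001,0,0],[0,0,0]],
    [0,[0,0,0],[0,0,0]],
    [0,[0,0,0],[0,0,0]],
  ],
)

```text
time_s: 23.88
tool_pos: [0.4322, 0.0707, 0.0207]
ee_rot: [0.002, 0.723, -0.691, 0.003]
wrist_force: [-0.9, -10.5, 0.8]
gripper_width: 0.0284
gripper_force: 59.6
```

drive_tool(
  targets=[
    [0,[0.0005,0,0.0004],[0,0,0]],
    [0,[0,0,0],[0,0,0]],
    [0.25,[0,0,0],[0,0,0]],
    [0.45,[0,0,0],[0,0,0]],
    [0.55,[0,0,0],[0,0,0]],
    [0.6,[0,0,0],[0,0,0]],
    [0.6,[0,0,0],[0,0,0]],
  ],
)

```text
time_s: 24.47
tool_pos: [0.4323, 0.0732, 0.0202]
ee_rot: [-0.001, 0.723, -0.69, 0.001]
wrist_force: [-0.2, -0.5, -0.7]
gripper_width: 0.0514
gripper_force: 0.0
```

```bash
python3 -c "
from plan import *
shim()
print(tool()[1].round(3).tolist())"
```

```text
t 24.47 tcp stand [-26.9  45.5  20.2] F stand [-0.5  0.2 -0.7] w 0.0514 gf 0
wrist 3 25 4841 [14.9 -0.4 -3.4] y [-20.2  20.3] x [ 3.6 24.4]
wrist -70 -30 658 [-32.9   2.9  -6. ] y [-21.4  21.5] x [-44.9 -30.1]
side 3 25 89 [13.4  3.5 -4.5] y [-17.7  20.6] x [ 3.8 24.5]
[[0.047, -0.999, 0.002], [-0.999, -0.047, -0.001], [0.001, -0.002, -1.0]]
```

drive_tool(
  targets=[
    [0.6,[0,0,-0.008],[0,0,0]],
    [0.6,[0,0,-0.02],[0,0,0]],
    [0.6,[0,0,-0.03],[0,0,0]],
    [0.6,[0,0,-0.03],[0,0,0]],
    [0.6,[0.02,0,-0.01],[0,0,0]],
    [0.6,[0.025,0,0],[0,0,0]],
    [0.6,[0,0,0],[0,0,0]],
  ],
)

```text
time_s: 25.2
tool_pos: [0.4358, 0.0256, 0.1201]
ee_rot: [-0.001, 0.723, -0.691, 0.003]
wrist_force: [0.8, -0.9, -0.9]
gripper_width: 0.0512
gripper_force: 0.0
```

```bash
python3 -c "
from plan import *
R=barR(-.012,0.0)@F
twist(R,np.array([.5357,-.0666,.09]),6)
plate()
c,P,C,D=wrist(); Q=inv_all(P.reshape(-1,3))
k=(Q[:,0]>-60)&(Q[:,0]<-10)&(Q[:,1]>20)&(Q[:,1]<70)&(Q[:,2]>33)&(Q[:,2]<43); print('shim',k.sum(),np.percentile(Q[k],[2,50,98],axis=0).round(1).tolist())
k=(Q[:,0]>-216)&(Q[:,0]<-126)&(Q[:,1]>-75)&(Q[:,1]<-25)&(Q[:,2]>40)&(Q[:,2]<52); print('sleeve',k.sum(),np.percentile(Q[k],[2,50,98],axis=0).round(1).tolist())
"
```

```text
6 rows shift [0.016, -0.016, 0.0051] turn [-0.0009, -0.0005, 0.0017] |v|mm 23.2 deg 0.11
plate angle 0.0609 front top z 79.3
shim 1488 [[-42.2, 30.3, 34.4], [-27.8, 44.8, 38.2], [-11.0, 59.5, 39.5]]
sleeve 2815 [[-214.3, -60.2, 41.1], [-172.2, -50.4, 45.9], [-131.1, -42.8, 47.7]]
```

drive_tool(
  targets=[
    [0.6,[0.016,-0.016,0],[0,0,0.0017]],
    [0.6,[0.016,-0.016,0],[0,0,0.0017]],
    [0.6,[0.016,-0.016,0],[0,0,0.0017]],
    [0.6,[0.016,-0.016,0],[0,0,0.0017]],
    [0.55,[0.016,-0.016,0.01],[0,0,0.0017]],
    [0.5,[0.016,-0.016,0.02],[0,0,0.0017]],
    [0.5,[0,0,0],[0,0,0]],
    [0.5,[0,0,0],[0,0,0]],
  ],
)

```text
time_s: 25.97
tool_pos: [0.5331, -0.0632, 0.0866]
ee_rot: [0.001, 0.72, -0.694, -0.001]
wrist_force: [0.1, 1.1, -0.4]
gripper_width: 0.0425
gripper_force: 0.0
```

```bash
python3 -c "
from plan import *
R=barR(-.012,0.0)@F
o,R1,p=tool(); print(inv(p).round(1), inv(np.array([.5357,-.0666,.0219])).round(1))
twist(R,np.array([.5352,-.0666,.0219]),6)
c,P,C,D=wrist(); Q=inv_all(P.reshape(-1,3))
k=(Q[:,0]>-216)&(Q[:,0]<-190)&(Q[:,1]>-75)&(Q[:,1]<-25)&(Q[:,2]>40)&(Q[:,2]<52); print('sleeve',k.sum(),np.percentile(Q[k],[2,50,98],axis=0).round(1).tolist())
"
```

```text
[-167.9  -48.9   86.6] [-171.4  -51.3   21.9]
6 rows shift [0.0006, -0.0003, 0.0108] turn [0.0004, 0.0001, 0.0003] |v|mm 10.8 deg 0.03
sleeve 1310 [[-215.5, -60.7, 43.7], [-203.4, -51.8, 46.0], [-190.6, -43.3, 47.6]]
```

drive_tool(
  targets=[
    [0.5,[0.0006,-0.0003,0.0108],[0,0,0]],
    [0.5,[0.0006,-0.0003,0.0108],[0,0,0]],
    [0.5,[0.0006,-0.0003,0.0108],[0,0,0]],
    [0.5,[0.0006,-0.0003,0.0108],[0,0,0]],
    [0.5,[0.0006,-0.0003,0.0108],[0,0,0]],
    [0.5,[0.0006,-0.0003,0.0108],[0,0,0]],
    [0.5,[0,0,0],[0,0,0]],
    [0.5,[0,0,0],[0,0,0]],
  ],
)

```text
time_s: 26.68
tool_pos: [0.5353, -0.0673, 0.0226]
ee_rot: [0.0, 0.72, -0.694, -0.0]
wrist_force: [0.1, 0.9, 0.5]
gripper_width: 0.043
gripper_force: 0.0
```

```bash
python3 -c "
from plan import *
o,R1,p=tool(); print(inv(p).round(1),o['wrist_force'])
twist(barR(-.012,0.0)@F,np.array([.5352,-.0666,.0219]),1)
c,P,C,D=wrist(); Q=((P-p)@R1).reshape(-1,3)*1e3
k=(Q[:,0]>15)&(Q[:,0]<43)&(abs(Q[:,1])<25)&(Q[:,2]<-15)&(Q[:,2]>-32); print('sleeve in tool',k.sum(),np.percentile(Q[k],[2,50,98],axis=0).round(1).tolist())
"
```

```text
[-172.   -50.9   22.6] [0.11781176 0.9040579  0.48211627]
1 rows shift [-0.0007, 0.0001, 0.0007] turn [0.0002, -0.0002, 0.0018] |v|mm 1.0 deg 0.11
sleeve in tool 2856 [[15.7, -9.8, -24.7], [29.7, -1.3, -23.4], [42.6, 7.4, -21.1]]
```

drive_tool(
  targets=[
    [0,[0,-0.001,0],[0,0,0]],
    [0,[0,0,0],[0,0,0]],
    [0,[0,0,0],[0,0,0]],
    [0,[0,0,0],[0,0,0]],
    [0,[0,0,0],[0,0,0]],
    [0,[0,0,0],[0,0,0]],
  ],
  squeeze=90,
)

```text
time_s: 27.23
tool_pos: [0.5371, -0.0677, 0.0247]
ee_rot: [-0.0, 0.72, -0.694, 0.001]
wrist_force: [-4.0, -0.4, 5.7]
gripper_width: 0.0155
gripper_force: 89.0
```

```bash
python3 -c "
from plan import *
import chk; chk.chk('c6')
R=barR(-.012,-.010)@F
twist(*goal((-31,-52,27.8),-.012,-.011),4)
"
```

```text
t 27.23 bend stand [-32.5 -53.1  30.4] yaw -0.01 pitch 0.002 roll -0.002 tail [-247.5  -50.9   34.8] F [-4.  -0.4  5.7] w 0.0155 gf 89
wrist -230 -195 5121 bar-frame [-213.    -1.2   14.3] y [-14.4  12.9]
side -230 -195 65 bar-frame [-215.1    1.4   12.9] y [-13.3  15. ]
side -85 -50 47 bar-frame [-67.2   2.2   4.9] y [-8.8  9.4]
side -50 -5 56 bar-frame [-27.6   2.7   5.6] y [-8.2 10.8]
side 5 57 43 bar-frame [22.3  1.2  7.3] y [-8.2  9.9]
top -50 -5 64 bar-frame [-23.8   1.5   4.6] y [-6.3  8.8]
top 5 57 53 bar-frame [19.7  2.   4.6] y [-6.9  9.6]
4 rows shift [-0.0004, 0.0004, 0.0011] turn [-0.0005, -0.0032, 0.0005] |v|mm 1.2 deg 0.19
```

```bash
sed -i 's/^TH=.*/TH=np.radians(92.65); T0=np.array([.4765,.1022]); BO=np.array([-.1385,.002,-.0035])/' plan.py; python3 -c "
from plan import *
barnow()
twist(*goal((-31.0,-51.1,27.8),-.010,-.012),4)
"
```

```text
t 27.38 bend stand [-34.  -52.1  27.9] yaw -0.01 pitch 0.002 roll -0.002 tail [-249.   -49.9   32.3] F [-2.9  0.1  5.5] w 0.0158 gf 89
4 rows shift [-0.0008, 0.0003, 0.0005] turn [-0.0005, -0.0034, 0.0] |v|mm 1.0 deg 0.2
```

drive_tool(
  targets=[
    [0,[0,0,0.0005],[0,-0.0035,0]],
    [0,[0,0,0.0005],[0,-0.0035,0]],
    [0,[0,0,0.0005],[0,-0.0035,0]],
    [0,[0,0,0.0005],[0,-0.0035,0]],
    [0,[0,0,0],[0,0,0]],
    [0,[0,0,0],[0,0,0]],
  ],
)

```text
time_s: 27.88
tool_pos: [0.5375, -0.0676, 0.0234]
ee_rot: [-0.005, 0.72, -0.694, -0.003]
wrist_force: [-4.3, 0.8, 10.7]
gripper_width: 0.0153
gripper_force: 89.9
```

```bash
sed -i 's/-.1385,.002/-.1415,.002/' plan.py; python3 -c "
from plan import *
barnow(); plate()
c,P,C,D=wrist(); Q=inv_all(P.reshape(-1,3))
for a,b in((-264,-257),(-232,-222)):
    k=(Q[:,0]>a)&(Q[:,0]<b)&(Q[:,1]>-75)&(Q[:,1]<-10)&(Q[:,2]>20)&(Q[:,2]<42); print('tail',a,k.sum(),np.median(Q[k],0).round(1),np.percentile(Q[k,1],[3,97]).round(1))
k=(Q[:,0]>-254)&(Q[:,0]<-236)&(Q[:,1]>-62)&(Q[:,1]<-40)&(Q[:,2]>40)&(Q[:,2]<50); print('hook z',np.median(Q[k,2]))
"
```

```text
t 27.88 bend stand [-30.9 -52.4  28.6] yaw -0.01 pitch -0.012 roll -0.003 tail [-246.   -50.4   30. ] F [-4.3  0.8 10.7] w 0.0153 gf 90
plate angle 0.0625 front top z 79.7
tail -264 569 [-260.8  -54.    34.5] [-61.1 -46.6]
tail -232 890 [-227.2  -53.9   34.5] [-61.4 -46.3]
hook z 45.383012137299424
```

drive_tool(
  targets=[
    [0,[0,0.0022,0.0003],[0,-0.001,0.0159]],
    [0,[0,0.0022,0],[0,0,0.0159]],
    [0,[0,0.0022,0],[0,0,0.0159]],
    [0,[0,0.0022,0],[0,0,0.0159]],
    [0,[0,0,0],[0,0,0]],
  ],
)

```text
time_s: 28.4
tool_pos: [0.5307, -0.0677, 0.0238]
ee_rot: [0.007, -0.698, 0.716, 0.002]
wrist_force: [-1.1, 0.7, 9.4]
gripper_width: 0.0153
gripper_force: 90.2
```

drive_tool(
  targets=[
    [0,[0,0.0022,0],[0,0,0.0159]],
    [0,[0,0.0022,0],[0,0,0.0159]],
    [0,[0,0.0022,0],[0,0,0.0159]],
    [0,[0,0.0022,0],[0,0,0.0159]],
    [0,[0,0.0022,0],[0,0,0.0159]],
    [0,[0,0,0],[0,0,0]],
  ],
)

```text
time_s: 28.9
tool_pos: [0.5189, -0.0674, 0.0236]
ee_rot: [0.006, -0.669, 0.743, 0.003]
wrist_force: [-3.4, -1.6, 11.8]
gripper_width: 0.0157
gripper_force: 90.8
```

```bash
python3 -c "
from plan import *
import chk; chk.chk('c7'); plate()
Q=inv_all(np.load('c7.npz')['P'].reshape(-1,3))
k=(Q[:,0]>-256)&(Q[:,0]<-230)&(Q[:,1]>-36.5)&(Q[:,1]<0)&(Q[:,2]>20)&(Q[:,2]<42); print('tail',k.sum(),np.median(Q[k],0).round(1),np.percentile(Q[k,1],[3,97]).round(1))
twist(*goal((-31,-51.5,28.3),-.15,.14),20)
"
```

```text
t 28.9 bend stand [-31.3 -53.8  28.9] yaw -0.151 pitch -0.012 roll -0.004 tail [-243.9  -21.5   30.2] F [-3.4 -1.6 11.8] w 0.0157 gf 91
wrist -230 -195 3232 bar-frame [-212.5   -5.2    8.6] y [-12.8   2.3]
side -230 -195 59 bar-frame [-212.2   -2.3    8.8] y [-14.5   5.7]
side -85 -50 45 bar-frame [-65.9   2.7   7.7] y [-5.8  9.2]
side -50 -5 55 bar-frame [-28.1   3.6   7.2] y [-7.1 10.8]
side 5 57 41 bar-frame [20.2  3.3  7.8] y [-5.9 11.2]
top -85 -50 9 bar-frame [-51.9  -0.8   6.4] y [-5.7  8.8]
top -50 -5 80 bar-frame [-27.5   3.5   5.1] y [-4.7 10.6]
top 5 57 52 bar-frame [18.6  3.9  6.6] y [-4.8 11.9]
plate angle 0.0617 front top z 79.4
tail 2438 [-243.   -27.    34.8] [-36.1 -19. ]
20 rows shift [0.0, 0.0001, -0.0011] turn [-0.0002, 0.0076, -0.0] |v|mm 1.1 deg 0.44
```

drive_tool(
  targets=[
    [0,[0,0.0022,0],[0,0,0.0159]],
    [0,[0,0.0022,0],[0,0,0.0159]],
    [0,[0,0,-0.0011],[0,0.0076,0]],
    [0,[0,0,-0.0011],[0,0.0076,0]],
    [0,[0,0,-0.0011],[0,0.0076,0]],
    [0,[0,0,-0.0011],[0,0.0076,0]],
    [0,[0,0,-0.0011],[0,0.0076,0]],
    [0,[0,0,-0.0011],[0,0.0076,0]],
  ],
)

```text
time_s: 29.77
tool_pos: [0.5133, -0.0675, 0.0296]
ee_rot: [-0.013, -0.657, 0.754, -0.012]
wrist_force: [-4.1, -4.7, 8.6]
gripper_width: 0.0156
gripper_force: 90.2
```

drive_tool(
  targets=[
    [0,[0,0,-0.0011],[0,0.0076,0]],
    [0,[0,0,-0.0011],[0,0.0076,0]],
    [0,[0,0,-0.0011],[0,0.0076,0]],
    [0,[0,0,-0.0011],[0,0.0076,0]],
    [0,[0,0,-0.0011],[0,0.0076,0]],
    [0,[0,0,-0.0011],[0,0.0076,0]],
    [0,[0,0,-0.0011],[0,0.0076,0]],
    [0,[0,0,0],[0,0,0]],
  ],
)

```text
time_s: 30.43
tool_pos: [0.5121, -0.0673, 0.0363]
ee_rot: [-0.034, -0.656, 0.753, -0.028]
wrist_force: [-4.5, -6.5, 2.6]
gripper_width: 0.0157
gripper_force: 88.9
```

```bash
python3 -c "
from plan import *
import chk; chk.chk('c8'); plate()
twist(*goal((-31,-52,29.5),-.18,.28),14)
"
```

```text
t 30.43 bend stand [-31.7 -51.7  27.3] yaw -0.184 pitch 0.089 roll 0.002 tail [-241.9  -12.5   50.3] F [-4.5 -6.5  2.6] w 0.0157 gf 89
wrist -230 -195 3081 bar-frame [-212.2   -4.4    7.5] y [-11.6   3. ]
side -230 -195 49 bar-frame [-212.5    0.7    7.7] y [-8.8  8. ]
side -85 -50 34 bar-frame [-65.4   3.3   7.8] y [-4.4  9. ]
side -50 -5 56 bar-frame [-29.6   2.3   7. ] y [-8.8  9.9]
side 5 57 44 bar-frame [19.7  1.7  9.4] y [-13.5   8.5]
top -230 -195 45 bar-frame [-217.7   -1.5    7.5] y [-8.4  6.9]
top -50 -5 27 bar-frame [-12.4   0.8   7.7] y [-5.9  9. ]
top 5 57 55 bar-frame [18.6  1.5  9.8] y [-11.4   9.8]
plate angle 0.0319 front top z 75.0
14 rows shift [0.0, -0.0001, -0.0021] turn [0.0002, 0.0137, -0.0003] |v|mm 2.1 deg 0.79
```

drive_tool(
  targets=[
    [0,[0,0,-0.0021],[0,0.0137,0]],
    [0,[0,0,-0.0021],[0,0.0137,0]],
    [0,[0,0,-0.0021],[0,0.0137,0]],
    [0,[0,0,-0.0021],[0,0.0137,0]],
    [0,[0,0,-0.0021],[0,0.0137,0]],
    [0,[0,0,-0.0021],[0,0.0137,0]],
    [0,[0,0,-0.0021],[0,0.0137,0]],
  ],
)

```text
time_s: 31.22
tool_pos: [0.5136, -0.0638, 0.0504]
ee_rot: [-0.069, -0.654, 0.751, -0.059]
wrist_force: [-0.4, -0.5, -3.0]
gripper_width: 0.0157
gripper_force: 88.2
```

drive_tool(
  targets=[
    [0,[0,0,-0.0021],[0,0.0137,0]],
    [0,[0,0,-0.0021],[0,0.0137,0]],
    [0,[0,0,-0.0021],[0,0.0137,0]],
    [0,[0,0,-0.0021],[0,0.0137,0]],
    [0,[0,0,-0.0021],[0,0.0137,0]],
    [0,[0,0,-0.0021],[0,0.0137,0]],
    [0,[0,0,-0.0021],[0,0.0137,0]],
    [0,[0,0,0],[0,0,0]],
  ],
)

```text
time_s: 31.88
tool_pos: [0.514, -0.0604, 0.0647]
ee_rot: [-0.104, -0.65, 0.747, -0.09]
wrist_force: [0.4, 0.6, -2.6]
gripper_width: 0.0157
gripper_force: 88.1
```

```bash
python3 -c "
from plan import *
barnow(); plate()
t=np.array([np.cos(-.18),np.sin(-.18)])
g=goal((-30.5-70*t[0],-51.5-70*t[1],30+.08*70),-.18,.28); twist(*g,9)
g2=goal((-30.5-90*t[0],-51.5-90*t[1],150),-.18,.0); twist(*g2,8,*g)
"
```

```text
t 31.88 bend stand [-29.  -53.1  29.4] yaw -0.184 pitch 0.277 roll 0.001 tail [-231.2  -15.4   92.1] F [ 0.4  0.6 -2.6] w 0.0157 gf 88
plate angle 0.0316 front top z 74.8
9 rows shift [0.0078, 0.0001, 0.0015] turn [0.0002, 0.0004, -0.0004] |v|mm 8.0 deg 0.03
8 rows shift [0.0045, 0.0, -0.0088] turn [0.0, -0.035, -0.0] |v|mm 9.9 deg 2.01
```

drive_tool(
  targets=[
    [0,[0.0078,0,0.0014],[0,0,0]],
    [0,[0.0078,0,0.0014],[0,0,0]],
    [0,[0.0078,0,0.0014],[0,0,0]],
    [0,[0.0078,0,0.0014],[0,0,0]],
    [0,[0.0078,0,0.0014],[0,0,0]],
    [0,[0.0078,0,0.0014],[0,0,0]],
    [0,[0.0078,0,0.0014],[0,0,0]],
    [0,[0.0078,0,0.0014],[0,0,0]],
    [0,[0.0078,0,0.0014],[0,0,0]],
  ],
)

```text
time_s: 32.68
tool_pos: [0.5038, -0.1321, 0.0717]
ee_rot: [-0.104, -0.65, 0.747, -0.09]
wrist_force: [0.1, -0.2, -2.5]
gripper_width: 0.016
gripper_force: 88.1
```

drive_tool(
  targets=[
    [0,[0.0045,0,-0.0088],[0,-0.035,0]],
    [0,[0.0045,0,-0.0088],[0,-0.035,0]],
    [0,[0.0045,0,-0.0088],[0,-0.035,0]],
    [0,[0.0045,0,-0.0088],[0,-0.035,0]],
    [0,[0.0045,0,-0.0088],[0,-0.035,0]],
    [0,[0.0045,0,-0.0088],[0,-0.035,0]],
    [0,[0.0045,0,-0.0088],[0,-0.035,0]],
    [0,[0.0045,0,-0.0088],[0,-0.035,0]],
    [0,[0,0,0],[0,0,0]],
  ],
)

```text
time_s: 33.43
tool_pos: [0.5016, -0.1584, 0.1483]
ee_rot: [0.002, -0.655, 0.755, -0.0]
wrist_force: [0.1, 0.2, -2.8]
gripper_width: 0.0157
gripper_force: 88.3
```

```bash
python3 -c "
from plan import *
barnow(); plate()
# original bar pose: yaw 4.7deg world, grip at (.4757,-.351); raised 50mm
a=np.radians(4.7); R=barR(a-TH,0)@F
g=(R,np.array([.4757,-.351,.06])); print(tool()[2]); twist(*g,16)
"
```

```text
t 33.43 bend stand [-122.1  -37.4  152.1] yaw -0.187 pitch -0.002 roll -0.003 tail [-333.3    2.6  155.6] F [ 0.1  0.2 -2.8] w 0.0157 gf 88
plate angle 0.0297 front top z 74.8
[ 0.50119251 -0.15751286  0.14724826]
16 rows shift [0.0106, -0.0079, 0.0054] turn [0.0, 0.0002, 0.0842] |v|mm 14.3 deg 4.83
```

drive_tool(
  targets=[
    [0,[0.0106,-0.0079,0],[0,0,0.0842]],
    [0,[0.0106,-0.0079,0],[0,0,0.0842]],
    [0,[0.0106,-0.0079,0],[0,0,0.0842]],
    [0,[0.0106,-0.0079,0],[0,0,0.0842]],
    [0,[0.0106,-0.0079,0],[0,0,0.0842]],
    [0,[0.0106,-0.0079,0],[0,0,0.0842]],
    [0,[0.0106,-0.0079,0],[0,0,0.0842]],
    [0,[0.0106,-0.0079,0],[0,0,0.0842]],
  ],
)

```text
time_s: 34.15
tool_pos: [0.5218, -0.2571, 0.1449]
ee_rot: [-0.0, -0.369, 0.929, 0.002]
wrist_force: [0.8, -0.4, -3.2]
gripper_width: 0.0154
gripper_force: 88.2
```

drive_tool(
  targets=[
    [0,[0.0106,-0.0079,0],[0,0,0.0842]],
    [0,[0.0106,-0.0079,0],[0,0,0.0842]],
    [0,[0.0106,-0.0079,0],[0,0,0.0842]],
    [0,[0.0106,-0.0079,0],[0,0,0.0842]],
    [0,[0.0106,-0.0079,0],[0,0,0.0842]],
    [0,[0.0106,-0.0079,0],[0,0,0.0842]],
    [0,[0.0106,-0.0079,0],[0,0,0.0842]],
    [0,[0.0106,-0.0079,0],[0,0,0.0842]],
    [0,[0,0,0],[0,0,0]],
    [0,[0,0,0],[0,0,0]],
  ],
)

```text
time_s: 34.98
tool_pos: [0.4748, -0.3495, 0.1448]
ee_rot: [-0.001, -0.043, 0.999, 0.002]
wrist_force: [0.2, 0.5, -3.4]
gripper_width: 0.0159
gripper_force: 88.3
```

```bash
python3 -c "
from plan import *
import chk; chk.chk('c9'); [plate() for _ in range(3)]
a=np.radians(4.7); R=barR(a-TH,0)@F
o,R1,p=tool(); print(p)
twist(R,np.array([.4757,-.351,.02]),7)
"
```

```text
t 34.98 bend stand [-443.6 -118.7  148.1] yaw -1.531 pitch 0.001 roll 0.004 tail [-452.1   96.1  152.4] F [ 0.2  0.5 -3.4] w 0.0159 gf 88
wrist -230 -195 3110 bar-frame [-212.5   -3.4    8.2] y [-10.5   4. ]
side -230 -195 57 bar-frame [-213.1   -2.4    8.5] y [-8.7  6.2]
top -85 -50 51 bar-frame [-64.1   1.7   7.9] y [-6.8  8.9]
top -50 -5 83 bar-frame [-28.1   1.    7.1] y [-6.3  8. ]
top 5 57 87 bar-frame [28.7  0.3 10.1] y [-6.5  7.6]
plate angle 0.0319 front top z 74.7
plate angle 0.0314 front top z 74.7
plate angle 0.0327 front top z 75.0
[ 0.47572007 -0.34932951  0.14560458]
7 rows shift [0.0, -0.0003, 0.0179] turn [0.0005, 0.0, 0.0006] |v|mm 17.9 deg 0.05
```

drive_tool(
  targets=[
    [0,[0,0,0.02],[0,0,0]],
    [0,[0,0,0.03],[0,0,0]],
    [0,[0,0,0.03],[0,0,0]],
    [0,[0,0,0.03],[0,0,0]],
    [0,[0,0,0.022],[0,0,0]],
    [0,[0,0,0.008],[0,0,0]],
    [0,[0,0,0],[0,0,0]],
  ],
)

```text
time_s: 35.87
tool_pos: [0.474, -0.3477, 0.0034]
ee_rot: [-0.002, -0.043, 0.999, 0.004]
wrist_force: [0.4, 0.3, -2.3]
gripper_width: 0.0155
gripper_force: 88.2
```

drive_tool(
  targets=[
    [0,[0,0,0.002],[0,0,0]],
    [0,[0,0,0.002],[0,0,0]],
    [0,[0,0,0.002],[0,0,0]],
    [0,[0,0,0],[0,0,0]],
  ],
)

```text
time_s: 36.2
tool_pos: [0.476, -0.35, 0.0008]
ee_rot: [0.001, -0.043, 0.999, 0.001]
wrist_force: [-0.7, -0.4, -2.3]
gripper_width: 0.0156
gripper_force: 88.2
```

drive_tool(
  targets=[
    [0,[0,0,0.0015],[0,0,0]],
    [0,[0,0,0.001],[0,0,0]],
    [0,[0,0,0.001],[0,0,0]],
    [0,[0,0,0],[0,0,0]],
    [0,[0,0,0],[0,0,0]],
  ],
)

```text
time_s: 36.62
tool_pos: [0.4757, -0.3498, -0.0028]
ee_rot: [0.0, -0.042, 0.999, 0.001]
wrist_force: [-1.8, 1.6, 4.9]
gripper_width: 0.0152
gripper_force: 89.2
```

Contact with the worktop. Release and withdraw.

drive_tool(
  targets=[
    [0.2,[0,0,0],[0,0,0]],
    [0.35,[0,0,0],[0,0,0]],
    [0.5,[0,0,0],[0,0,0]],
    [0.55,[0,0,0],[0,0,0]],
    [0.55,[0,0,-0.01],[0,0,0]],
    [0.55,[0,0,-0.025],[0,0,0]],
    [0.55,[0,0,-0.035],[0,0,0]],
    [0.55,[0,0,-0.04],[0,0,0]],
    [0.55,[0,0,-0.04],[0,0,0]],
    [0.55,[0,0,0],[0,0,0]],
  ],
)

```text
time_s: 37.45
tool_pos: [0.4789, -0.3532, 0.1557]
ee_rot: [0.005, -0.043, 0.999, -0.003]
wrist_force: [0.9, -0.4, 0.9]
gripper_width: 0.0473
gripper_force: 0.0
```

```bash
python3 -c "
from plan import *
o,R,p=tool(); print(o['time_s'],p)
c,P,C,D=wrist(); X=P.reshape(-1,3)
for lo,hi in((.385,.42),(.44,.51),(.54,.57),(.57,.60),(.6,.66)):
    k=(X[:,0]>lo)&(X[:,0]<hi)&(abs(X[:,1]+.345)<.03)&(X[:,2]>.004)&(X[:,2]<.04)
    if k.sum(): print(lo,np.percentile(X[k,1],[2,98]).round(4),np.median(X[k,2]).round(4))
[plate() for _ in range(2)]
T=eyes.camera('top'); cv2.imwrite('pics/fin.png',cv2.resize(T['image'][140:330,130:390],None,fx=3,fy=3,interpolation=2)[:,:,::-1])
"
```

```text
37.45 [ 0.4788567  -0.35322007  0.1557483 ]
0.385 [-0.3659 -0.3492] 0.0083
0.44 [-0.3613 -0.3412] 0.0182
0.54 [-0.352 -0.336] 0.0086
0.57 [-0.3495 -0.333 ] 0.0087
0.6 [-0.3465 -0.3298] 0.0092
plate angle 0.0348 front top z 75.1
plate angle 0.0292 front top z 74.8
```

View pics/fin.png

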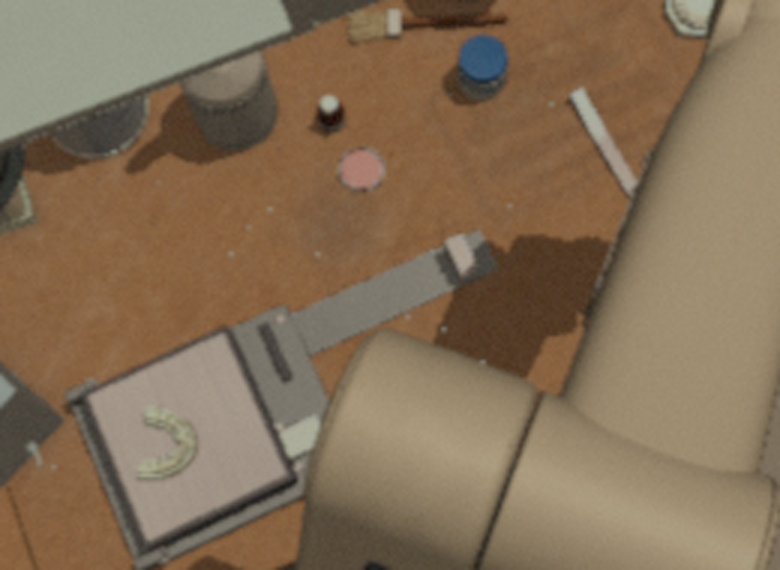

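The final picture shows everything in place. The shim is under the plate at (300,435), the bar lies flat at its old spot with its tip end at (579,92), and the visible bystanders haven't moved.

```bash
python3 -c "
from rig import bot
print(bot.close_job())"
```

```text
the job is handed in; nothing more can be done
None
```

The job is handed in at about 37 s: the plate rests on the shim at about 0.032 rad, the shim bears on the stop (felt at 7.5 to 15.2 N, so one reading was 0.2 N over your range), and the bar lies flat on the bare worktop.

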